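# Find the two empty pockets of the spice caddy by touch and put the jars in

## Task

Put the red and the green spice jar away in the two empty pockets of the blue spice caddy, one in each, standing upright and all the way down on the pocket floor. The dust flaps hide which pockets are already full, so press on the flaps gently to find the two that give way, then lower the jars in without dropping them or forcing anything. Leave the other things on the table where they are.

Things in the scene. Friction and masses are not known exactly. Their poses are not given: they have to be found in the camera images.
- caddy: blue plastic spice caddy, fixed: 144 (its x) by 192 (its y) by 69 mm tall; six pockets, two along x by three along y, centres 66 mm apart in x, 60 in y. Origin at the centre of its underside, z up; pocket floors 5 mm above it. Each pocket is 54 (x) by 48 mm (y) inside, 64 deep, walls 12 thick. Four, different every time, hold a hidden 50 mm tall pot; two are empty. All look alike from outside.
- jar_red: red spice jar: glass cylinder filled with red spice, black lid, 38 mm diameter all the way up, 112 mm tall, 120 to 195 g, standing upright on the board. Origin at the centre of its underside, z up. In a pocket, standing on the pocket floor, it sticks up 48 mm above the caddy's rim, so grip it by its upper 40 mm.
- jar_green: green spice jar: glass cylinder filled with green spice, black lid, 38 mm diameter all the way up, 112 mm tall, 120 to 195 g, standing upright on the board. Origin at the centre of its underside, z up. In a pocket, standing on the pocket floor, it sticks up 48 mm above the caddy's rim, so grip it by its upper 40 mm.
- board: light wooden chopping board, fixed, 170 by 220 mm, 12 mm thick. Origin at the centre of its underside. The jars and the salt pot stand on it.
- pocket0 (a point): centre of the mouth of a caddy pocket, at rim height; -x row, -y end; axes as the caddy's. Like all six, closed 4 mm lower by a grey flap hinged at the +x wall; the yellow-striped free edge at the -x wall swings down under 1 N and springs back. Over a pot it stops hard after about 8 mm; in an empty pocket it goes on, to hang at the +x wall, taking 6 mm there.
- pocket1 (a point): centre of the mouth of a caddy pocket, at rim height; -x row, middle; axes as the caddy's.
- pocket2 (a point): centre of the mouth of a caddy pocket, at rim height; -x row, +y end; axes as the caddy's.
- pocket3 (a point): centre of the mouth of a caddy pocket, at rim height; +x row, -y end; axes as the caddy's.
- pocket4 (a point): centre of the mouth of a caddy pocket, at rim height; +x row, middle; axes as the caddy's.
- pocket5 (a point): centre of the mouth of a caddy pocket, at rim height; +x row, +y end; axes as the caddy's.
- honey: amber honey jar with yellow lid, 68 mm across, 100 tall; a bystander; origin at the centre of its underside.
- mug: blue mug, 80 mm across, 90 tall; a bystander; origin at the centre of its underside.
- prep_bowl: small steel bowl, 120 mm across, 50 tall; a bystander; origin at the centre of its underside.
- spoon: wooden spoon lying flat, 150 mm long; a bystander; origin on its underside near mid-length.
- tin: food tin, 74 mm across, 110 tall; a bystander; origin at the centre of its underside.
- salt_pot: white salt pot with steel top, 38 mm across, 54 tall, standing on the board near the jars; a bystander; origin at the centre of its underside.

How it is judged:
By the outcome, as a careful person would: the job done as asked, in the order asked, and still so for the second after the job is handed in, with the robot touching nothing.
It also fails if it takes over 72 s, if anything falls off the work surface, if the arm or the gripper's body presses on something with over 40 N, if the wrist force passes 120 N, or if a joint passes its speed limit or range.

## Robot

A 7-joint arm with a two-finger parallel gripper is mounted at the origin on the work surface. World frame = base frame: x ahead of the robot, y to its left, z up, the work surface at z = 0. Lengths are in m, angles in rad, forces in N, time in s.
With the tool pointing down it reaches from about 0.4 to 0.85 m from the base axis. Payload 10.4 kg.
Tool frame: the origin (TCP) lies on the centre line of the jaws, within the pads' length; the fingertips stand 22 mm ahead of it and the grasp point (between the pads) lies 3 mm ahead of it; z points along the fingers, y is the direction in which the jaws open and shut (so a half turn about z gives the same grasp; the last joint's range is limited). The gripper opens to 87 mm and grips with 3 to 60 N. Pads are 19 mm wide; open, the fingers measure 117 mm over their backs; the gripper's body (75 mm by 190 mm) begins 51 mm behind the grasp point.
Start: joints at [1.099, 0.332, -0.065, 1.46, 0.022, 1.35, -0.088], TCP at [0.271, -0.563, 0.212] pointing down, gripper open.
Joint ranges: [-2.6, 2.6], [-0.5, 2.12], [-1.47, 1.34], [0.16, 2.42], [-1.27, 4.41], [0.06, 2.06], [-2.6, 2.6]. Speed limits (rad/s): [2.22, 2.22, 2.79, 2.79, 3.14, 3.14, 3.14].

## Interface

Orientations are given as a unit quaternion [w, x, y, z].
In Python, from workcell import bot gives the robot as it stands.
- The arm moves only by the tool move_arm, never from a script. Its arguments are lists of equal length, an entry for each row: "dp": the shift along the tool's x, y, z in units of 0.04 m (1.0 is 0.04 m), a list of three; "rotation": the turn, a rotation vector about the tool's x, y, z in units of 5 degrees (1.0 is 5 degrees), a list of three; "grip": the closure in counts, from 0 (fully open) to 255 (shut). A call has 1 to 10 rows; each row shifts and turns the commanded pose from where the row before left it, along the tool's axes as they then stand; what a row does not reach is not made up. A row lasts 1/10 s, in which the tool goes at most 50 mm and 8.59 degrees, less where a joint would pass 70% of its speed; a pose out of reach is approached as far as the arm can. A call with a number of a shift or a turn outside -1 to 1 is refused whole. A call with a gripper value outside its range is refused whole. The fingers move at their own pace and stop on an object; "squeeze" is the grip in N (left out, the last holds). Time passes only in rows, so rows that do not move let the fingers close. It gives the time, the measured TCP pose, the force and the opening at its end, in the units of the state.
- bot.get_state(): the state, without advancing time (a new reading comes with each control period).
- bot.read_camera(name): name is "scene" or "top" or "wrist"; returns the picture (480x640x3 uint8, red, green, blue); there is no depth.
- bot.camera_info(name): a dict with "mtx" (3x3 intrinsics, pixels), "k1" (the pictures are not rectified: a ray, as slopes to the right and down, at radius r is drawn at 1 + k1 r^2 times it, then the intrinsics apply), "R" (3x3) and "t" (3): a world point X has camera coordinates R X + t; the wrist camera has in their place "tool_from_camera" (4x4, takes a point from camera to tool coordinates, whose origin is the TCP and whose axes are the flange's). Camera axes: x right, y down, z forward; pixel columns grow to the right and rows downward; lengths in m; the calibration is good to about 2 mm. A picture is of the moment at which its call begins: read the wrist's pose just before it. camera_info takes no time and is no camera call.
- bot.finish_job(): hands the job in, once; it reports no verdict.
The state is a dict: "clock": time; "q": joint angles; "joint_velocities": joint speeds; "joint_efforts": joint torques, N m; "tool_pos": TCP position; "ee_rot": TCP orientation; "contact_force": force on the tool from outside, world axes, zero at the start; "torque": the same for the moment, N m; "grip_width": finger opening in m.
Only numpy, scipy, OpenCV 4.12 (cv2) and the standard library are available. Lean on these libraries where they do the work, as an engineer would, in place of code of your own. Each camera call takes 0.05 s, during which the arm holds its last target.

## Working session

There is one attempt and no reset: what is moved stays moved. The work goes in short steps, Python scripts to look and compute and a tool call to move; the robot and the scene stay as the last step left them, time stands still between calls to the robot, and variables do not carry over. Pictures are saved under pics/ and viewed, and the job is handed in when it is done.

Besides the shell and the picture viewer there is one more tool, called after "Emit:" in YAML: its name, and indented under it one key for each argument. move_arm: Moves the arm, as the interface text tells. Shifts and turns lie within -1 to 1; 1 stands for 0.04 m of shift or 5 degrees of turn. Its arguments: {"type":"object","properties":{"dp":{"type":"array"},"rotation":{"type":"array"},"grip":{"type":"array"},"squeeze":{"type":"number"}},"required":["dp","rotation","grip"]}

```bash
mkdir -p pics; ls
python3 - <<'E'
from workcell import bot
import cv2,numpy as np
s=bot.get_state(); print({k:np.round(v,3).tolist() for k,v in s.items()})
for n in ("scene","top","wrist"):
    im=bot.read_camera(n); cv2.imwrite(f"pics/{n}0.png",im[:,:,::-1])
    i=bot.camera_info(n); print(n,{k:np.round(v,4).tolist() for k,v in i.items()})
E
```

```text
pics
{'clock': 0.0, 'q': [1.099, 0.333, -0.065, 1.461, 0.022, 1.35, -0.088], 'joint_velocities': [0.0, -0.0, 0.001, 0.001, 0.001, 0.001, -0.001], 'joint_efforts': [0.0, -62.325, 0.025, -38.99, -0.061, 0.04, 0.0], 'tool_pos': [0.271, -0.563, 0.211], 'ee_rot': [-0.001, 0.975, 0.223, -0.0], 'contact_force': [0.52, -0.26, 1.086], 'torque': [0.028, 0.017, 0.009], 'grip_width': 0.087}
scene {'mtx': [[475.2126, 0.0, 312.6786], [0.0, 475.2126, 237.6851], [0.0, 0.0, 1.0]], 'k1': -0.0667, 'R': [[-0.897, 0.4421, 0.0075], [0.2732, 0.5676, -0.7767], [-0.3476, -0.6946, -0.6299]], 't': [0.5441, -0.0887, 1.0563]}
top {'mtx': [[598.3478, 0.0, 315.926], [0.0, 598.3478, 230.7226], [0.0, 0.0, 1.0]], 'k1': -0.0004, 'R': [[-0.0145, -0.9999, -0.0024], [-0.9863, 0.0147, -0.164], [0.1641, -0.0, -0.9865]], 't': [0.0139, 0.5758, 1.0286]}
wrist {'mtx': [[337.0965, 0.0, 329.3909], [0.0, 337.0965, 238.7094], [0.0, 0.0, 1.0]], 'k1': -0.0391, 'tool_from_camera': [[-0.0, -0.9649, -0.2625, 0.0724], [1.0, 0.0, -0.0001, 0.0005], [0.0001, -0.2625, 0.9649, -0.1726], [0.0, 0.0, 0.0, 1.0]]}
```

View pics/scene0.png

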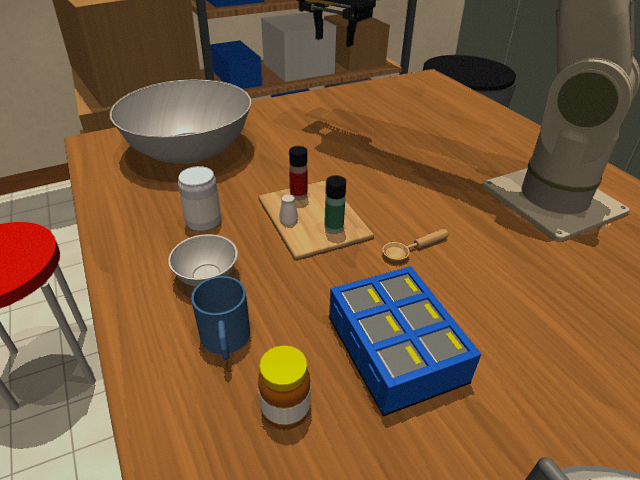

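View pics/top0.png

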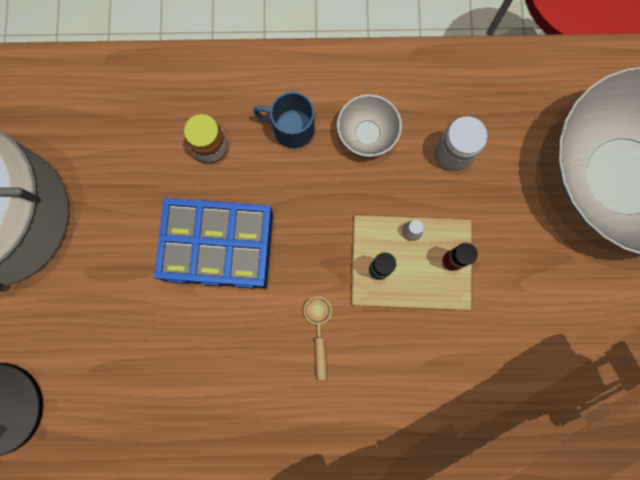

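View pics/wrist0.png

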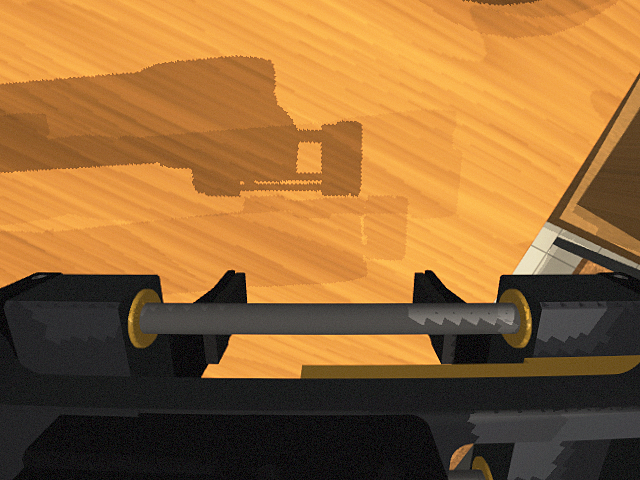

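```bash
cat > h.py <<'E'
import numpy as np,cv2
from workcell import bot
from scipy.spatial.transform import Rotation as Rot
def undist(n,uv,info=None):
    i=info or bot.camera_info(n); uv=np.atleast_2d(uv).astype(float)
    return cv2.undistortPoints(uv.reshape(-1,1,2),np.array(i["mtx"]),np.array([i["k1"],0,0,0.])).reshape(-1,2)
def campose(n,s=None):
    i=bot.camera_info(n)
    if n=="wrist":
        T=np.array(i["tool_from_camera"]); q=s["ee_rot"]; Rt=Rot.from_quat([q[1],q[2],q[3],q[0]]).as_matrix()
        return Rt@T[:3,:3], Rt@T[:3,3]+np.array(s["tool_pos"])
    R=np.array(i["R"]); return R.T,-R.T@np.array(i["t"])
def plane(n,uv,z,s=None):
    A,C=campose(n,s); r=np.c_[undist(n,uv),np.ones(len(np.atleast_2d(uv)))]@A.T
    return C+r*((z-C[2])/r[:,2])[:,None]
def proj(n,X,s=None):
    A,C=campose(n,s); i=bot.camera_info(n); p=(np.atleast_2d(X)-C)@A; x=p[:,:2]/p[:,2:]
    r2=(x**2).sum(1,keepdims=True); x=x*(1+i["k1"]*r2); M=np.array(i["mtx"]); return x*[M[0,0],M[1,1]]+[M[0,2],M[1,2]]
E
python3 - <<'E'
from h import *
print(campose("top")[1],campose("scene")[1])
for n in("top","scene"):
    im=cv2.imread(f"pics/{n}0.png"); hsv=cv2.cvtColor(im,cv2.COLOR_BGR2HSV)
    b=cv2.inRange(hsv,(108,150,40),(125,255,255))
    nn,l,st,c=cv2.connectedComponentsWithStats(b); k=1+np.argmax(st[1:,4]); print(n,st[k],c[k])
    x,y,w,hh=st[k][:4]
    m=(l==k).astype(np.uint8)*255
    cs,hi=cv2.findContours(m,cv2.RETR_CCOMP,cv2.CHAIN_APPROX_NONE)
    for cc,h_ in zip(cs,hi[0]):
        if cv2.contourArea(cc)>150:
            M=cv2.moments(cc); ctr=(M['m10']/M['m00'],M['m01']/M['m00']); r=cv2.minAreaRect(cc)
            print('hole' if h_[3]>=0 else 'outer',np.round(ctr,1),np.round(r[0],1),np.round(r[1],1),round(r[2],1),cv2.contourArea(cc),np.round(plane(n,[ctr],0.069),4))
    ye=cv2.inRange(hsv,(24,150,120),(34,255,255)); 
    nn,l2,st2,c2=cv2.connectedComponentsWithStats(ye)
    for j in range(1,nn):
        if st2[j,4]>15 and x<c2[j][0]<x+w and y<c2[j][1]<y+hh: print('stripe',st2[j],np.round(c2[j],1),np.round(plane(n,[c2[j]],0.065),4))
    big=cv2.resize(im[y-10:y+hh+10,x-10:x+w+10],None,fx=5,fy=5,interpolation=cv2.INTER_CUBIC); cv2.imwrite(f"pics/{n}_caddy.png",cv2.resize(big,(700,int(700*big.shape[0]/big.shape[1]))))
im=cv2.imread("pics/top0.png"); cv2.imwrite("pics/top_board.png",cv2.resize(im[205:315,345:480],None,fx=5,fy=5,interpolation=cv2.INTER_CUBIC))
im=cv2.imread("pics/scene0.png"); cv2.imwrite("pics/scene_board.png",cv2.resize(im[140:260,255:380],None,fx=5,fy=5,interpolation=cv2.INTER_CUBIC))
E
```

```text
[0.39936299 0.00551212 1.10912807] [0.87942006 0.54349481 0.59239581]
top [ 155  199  117   89 3644] [215.5150933  244.69923161]
outer [213.9 243. ] [213.3 242.9] [110.9  83. ] 4.8 8778.0 [[0.5532 0.185  0.069 ]]
hole [244.8 262.4] [244.7 262.3] [31.1 33.7] 5.2 967.5 [[0.5181 0.1306 0.069 ]]
hole [210.7 259.9] [210.6 259.8] [30.9 33.8] 5.4 961.5 [[0.5233 0.1903 0.069 ]]
hole [176.7 257.4] [176.7 257.5] [30.7 33.6] 5.7 950.0 [[0.5286 0.2498 0.069 ]]
hole [248.3 225.4] [248.1 225.4] [30.6 33. ] 4.8 933.0 [[0.5836 0.1248 0.069 ]]
hole [214.5 223. ] [214.4 222.9] [30.4 33. ] 5.2 924.0 [[0.5888 0.1845 0.069 ]]
hole [180.8 220.6] [180.8 220.5] [30.7 32.8] 4.4 920.5 [[0.594  0.2441 0.069 ]]
scene [ 330  266  151  148 6930] [400.61572872 343.07604618]
outer [401.7 338. ] [403.5 332.5] [147.3 114.1] 61.5 13446.0 [[0.5769 0.2196 0.069 ]]
hole [401.1 358.4] [401.7 357.6] [33.7 45.4] 70.7 1206.5 [[0.5974 0.2481 0.069 ]]
hole [442.7 344.2] [443.7 343.5] [32.9 45.9] 71.6 1100.0 [[0.5319 0.254  0.069 ]]
hole [380.4 326.6] [380.5 326.5] [29.7 43. ] 71.6 992.0 [[0.5925 0.1889 0.069 ]]
hole [420.3 314. ] [420.8 313.8] [30.5 41.2] 69.4 924.0 [[0.5268 0.1946 0.069 ]]
hole [362.1 298. ] [362.1 297.8] [27.3 39.8] 70.8 830.0 [[0.5872 0.1291 0.069 ]]
hole [400.3 287.1] [400.4 286.7] [25.6 40.4] 73.7 763.0 [[0.5216 0.135  0.069 ]]
stripe [404 278  14  14  72] [410.4 284.3] [[0.5009 0.1338 0.065 ]]
stripe [367 288  13  15  82] [373.1 295. ] [[0.5664 0.1279 0.065 ]]
stripe [424 304  15  15  81] [430.8 310.8] [[0.5062 0.1938 0.065 ]]
stripe [385 315  14  17  90] [391.9 323. ] [[0.5716 0.1878 0.065 ]]
stripe [446 332  16  18  99] [453.5 340.4] [[0.5113 0.2532 0.065 ]]
stripe [406 346  15  18 106] [413.  354.5] [[0.5769 0.2478 0.065 ]]
```

View pics/top_board.png

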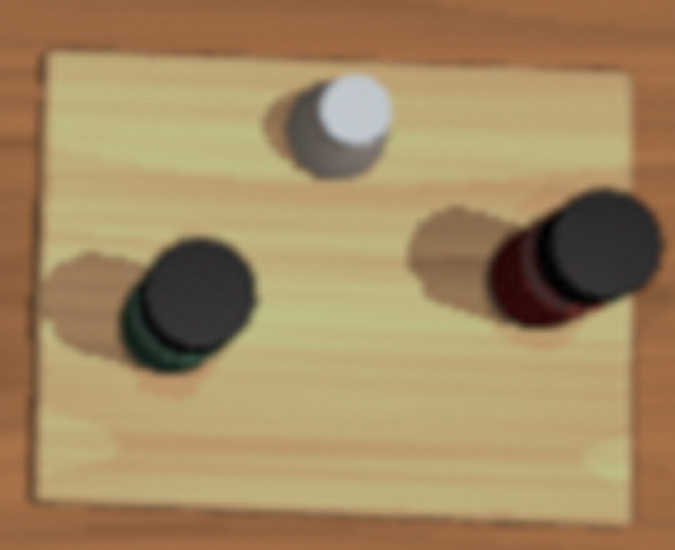

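View pics/top_caddy.png

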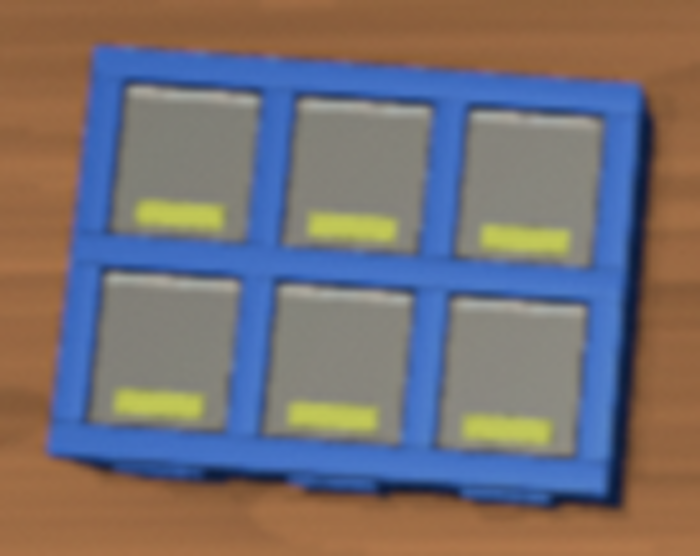

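View pics/scene_board.png

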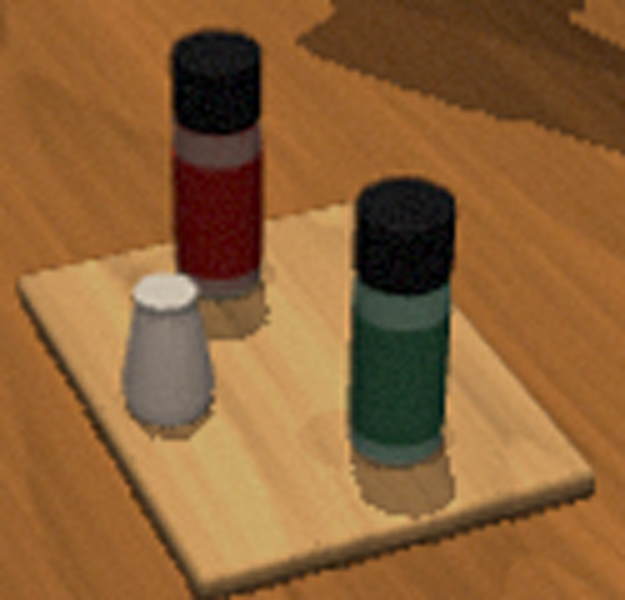

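Run:
```python
from h import *
im=cv2.imread("pics/top0.png"); g=cv2.cvtColor(im,cv2.COLOR_BGR2HSV)
b=cv2.inRange(g,(0,0,0),(180,255,62)); b[:205]=0;b[315:]=0;b[:,:345]=0;b[:,490:]=0
sc=cv2.imread("pics/scene0.png")
# top faces of lids: dark neutral
neutral=(im.max(2).astype(int)-im.min(2)<14)&(im.max(2)>32)&(im.max(2)<70)
m=(neutral.astype(np.uint8)*255)&b
m=cv2.morphologyEx(m,cv2.MORPH_OPEN,np.ones((5,5),np.uint8))
cs,_=cv2.findContours(m,cv2.RETR_EXTERNAL,cv2.CHAIN_APPROX_NONE)
for c in cs:
    if cv2.contourArea(c)>100: (u,v),r=cv2.minEnclosingCircle(c); e=cv2.fitEllipse(c); print((u,v),r,e,plane("top",[(u,v),e[0]],0.124))
# silver top of the salt
print('salt',plane("top",[(345+355/5,205+110/5)],0.066))
# scene: lid top ellipse centres (eye)
print('scene lids red,green',plane("scene",[(255+217/5,140+53/5),(255+405/5,140+203/5)],0.124))
# project pts back
print(proj("top",[[.5532,.185,.069]]))
print('board',plane("top",[(345+48/5,205+52/5),(345+632/5,205+72/5),(345+632/5,205+522/5),(345+35/5,205+500/5)],0.012))
```

```text
(384.0, 263.6153869628906) 10.633585929870605 ((384.2357482910156, 263.4378662109375), (19.558046340942383, 20.124340057373047), 96.7051773071289) [[ 0.50639541 -0.10625274  0.124     ]
 [ 0.50668443 -0.10665218  0.124     ]]
(465.27630615234375, 253.6842041015625) 10.638535499572754 ((465.57586669921875, 253.4853973388672), (19.429859161376953, 19.979490280151367), 136.0939483642578) [[ 0.5209378  -0.24146701  0.124     ]
 [ 0.52126217 -0.24198162  0.124     ]]
salt [[ 0.57688395 -0.17155727  0.066     ]]
scene lids red,green [[ 0.52314092 -0.23693703  0.124     ]
 [ 0.50851322 -0.10404174  0.124     ]]
[[213.92729906 242.97017385]]
board [[ 0.60973939 -0.06710185  0.012     ]
 [ 0.59890152 -0.28451561  0.012     ]
 [ 0.43263874 -0.27502125  0.012     ]
 [ 0.44374997 -0.05820298  0.012     ]]
```

```bash
cat >> h.py <<'E'
def tool(s=None):
    s=s or bot.get_state(); q=s["ee_rot"]; return np.array(s["tool_pos"]),Rot.from_quat([q[1],q[2],q[3],q[0]])
def down(yaw): # tool pointing down, tool x at yaw(deg)
    return Rot.from_euler('z',yaw,degrees=True)*Rot.from_quat([1,0,0,0])
def plan(target,yaw,n):
    p,R=tool(); Rt=down(yaw); rv=(R.inv()*Rt).as_rotvec(degrees=True)
    rows=[]; pc=p.copy(); Rc=R
    for i in range(n):
        g=p+(np.array(target)-p)*(i+1)/n
        d=Rc.inv().apply(g-pc)/0.04; rows.append(np.round(d,2).tolist()); pc=pc+Rc.apply(np.round(d,2)*.04); Rc=Rc*Rot.from_rotvec(rv/n,degrees=True)
    print("dp",rows); print("rot",np.round(rv/5/n,3).tolist(),"total",np.round(rv/5,3)); return rows
def st():
    s=bot.get_state(); p,R=tool(s); x=R.as_matrix()[:,0]; z=R.as_matrix()[:,2]
    print("t",round(s["clock"],2),"p",np.round(p,4),"yaw",np.round(np.degrees(np.arctan2(x[1],x[0])),2),"z",np.round(z,4),"F",np.round(s["contact_force"],1),"w",round(s["grip_width"],4))
E
python3 -c "
from h import *
st(); plan([.40,-.17,.25],-5,12)"
```

```text
t 0.15 p [ 0.2711 -0.5628  0.2117] yaw 25.72 z [-5.e-04  9.e-04 -1.e+00] F [-0.2 -0.  -0. ] w 0.087
dp [[0.6, -0.62, -0.08], [0.57, -0.65, -0.08], [0.54, -0.67, -0.08], [0.5, -0.69, -0.08], [0.48, -0.72, -0.08], [0.45, -0.74, -0.08], [0.41, -0.76, -0.08], [0.37, -0.77, -0.08], [0.35, -0.79, -0.07], [0.3, -0.81, -0.08], [0.27, -0.81, -0.08], [0.24, -0.83, -0.08]]
rot [-0.001, 0.0, 0.512] total [-1.200e-02  3.000e-03  6.144e+00]
```

Emit:
move_arm:
  dp:
    - [0.6, -0.62, -0.08]
    - [0.57, -0.65, -0.08]
    - [0.54, -0.67, -0.08]
    - [0.5, -0.69, -0.08]
    - [0.48, -0.72, -0.08]
    - [0.45, -0.74, -0.08]
    - [0.41, -0.76, -0.08]
    - [0.37, -0.77, -0.08]
    - [0.35, -0.79, -0.08]
    - [0.3, -0.81, -0.08]
  rotation:
    - [0, 0, 0.51]
    - [0, 0, 0.51]
    - [0, 0, 0.51]
    - [0, 0, 0.51]
    - [0, 0, 0.51]
    - [0, 0, 0.51]
    - [0, 0, 0.51]
    - [0, 0, 0.51]
    - [0, 0, 0.51]
    - [0, 0, 0.51]
  grip: [0, 0, 0, 0, 0, 0, 0, 0, 0, 0]

```text
clock: 1.15
tool_pos: [0.3784, -0.234, 0.2443]
ee_rot: [0.0, 1.0, 0.001, -0.0]
contact_force: [1.0, -0.3, 0.1]
grip_width: 0.0872
```

Emit:
move_arm:
  dp:
    - [0.27, -0.81, -0.08]
    - [0.24, -0.83, -0.08]
    - [0, 0, 0]
  rotation:
    - [0, 0, 0.51]
    - [0, 0, 0.51]
    - [0, 0, 0]
  grip: [0, 0, 0]

```text
clock: 1.45
tool_pos: [0.4014, -0.166, 0.2513]
ee_rot: [-0.0, 0.999, -0.04, 0.001]
contact_force: [0.5, -1.1, -0.1]
grip_width: 0.0868
```

Run:
```python
from h import *
import json
st(); s=bot.get_state(); im=bot.read_camera("wrist"); cv2.imwrite("pics/w1.png",im[:,:,::-1]); st()
json.dump({k:np.array(v).tolist() for k,v in s.items()},open("w1.json","w"))
print(proj("wrist",[[.522,-.239,.124],[.5075,-.105,.124]],s))
```

```text
t 1.45 p [ 0.4014 -0.166   0.2513] yaw -4.59 z [ 0.0012 -0.     -1.    ] F [ 0.5 -1.1 -0.1] w 0.0868
t 1.5 p [ 0.4005 -0.1684  0.2509] yaw -4.66 z [ 5.e-04 -5.e-04 -1.e+00] F [ 0.1 -2.2 -0.2] w 0.0867
[[405.83123537  81.05630833]
 [247.25865324 113.12195127]]
```

View pics/w1.png

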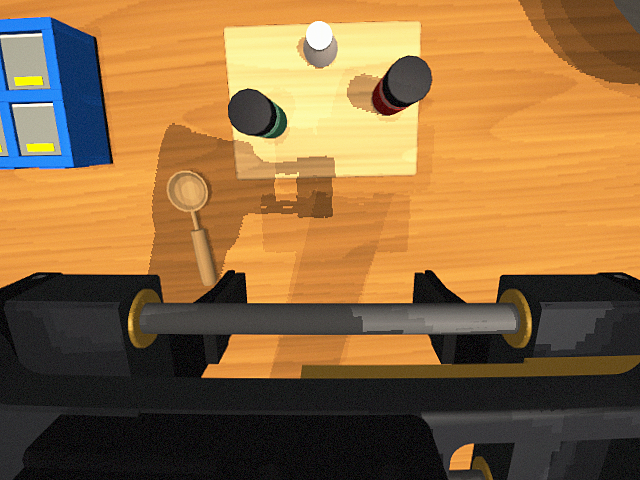

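The wrist view shows the board, with the red lid top near (410,77), the green lid top near (251,112) and the salt at (318,36). All are clear of the gripper.

Run:
```python
from h import *
import json
s=json.load(open("w1.json")); im=cv2.imread("pics/w1.png")
sub=im[40:150,215:445]
v=im.max(2).astype(int); sat=v-im.min(2)
print(v[77,405:440],v[112,235:290])
m=((sat<16)&(v>40)&(v<85)).astype(np.uint8)*255; m[150:]=0;m[:40]=0;m[:,:215]=0;m[:,445:]=0
m=cv2.morphologyEx(m,cv2.MORPH_OPEN,np.ones((5,5),np.uint8))
for c in cv2.findContours(m,cv2.RETR_EXTERNAL,cv2.CHAIN_APPROX_NONE)[0]:
    if cv2.contourArea(c)>300: 
        e=cv2.fitEllipse(cv2.convexHull(c)); print(np.round(e[0],1),np.round(e[1],1),plane("wrist",[e[0]],.124,s)); cv2.ellipse(im,e,(0,255,255),1)
cv2.imwrite("pics/w1b.png",cv2.resize(im[20:160,215:445],None,fx=3,fy=3))
plan([.45,.195,.25],-5,10)
```

```text
[ 81  76  81  85  80  80  79  81  82  82  74  83  78  74  80  67  76  74
  77  74  76  69  73  71  67  63  91 205 242 234 234 233 232 234 232] [ 61  59  64  57  61  56  58  58  65  62  68  66  65  65  59  70  67  66
  68  67  74  71  71  72  72  71  76  76  73  75  70  73  75  77  82  81
  38  23  14  12   5 120 128 139  82  63  68  62  53 159 255 255 253 252
 253]
[249.6 111.5] [41.9 44.7] [[ 0.50858382 -0.10712591  0.124     ]]
[409.1  75.8] [37.3 45.2] [[ 0.52588888 -0.24177845  0.124     ]]
dp [[0.05, -0.92, 0.0], [0.05, -0.91, 0.0], [0.05, -0.92, 0.01], [0.04, -0.91, -0.0], [0.05, -0.92, -0.0], [0.05, -0.91, 0.0], [0.05, -0.92, 0.0], [0.04, -0.92, 0.01], [0.05, -0.91, -0.0], [0.04, -0.92, 0.0]]
rot [0.001, -0.001, 0.007] total [ 0.005 -0.006  0.068]
```

View pics/w1b.png

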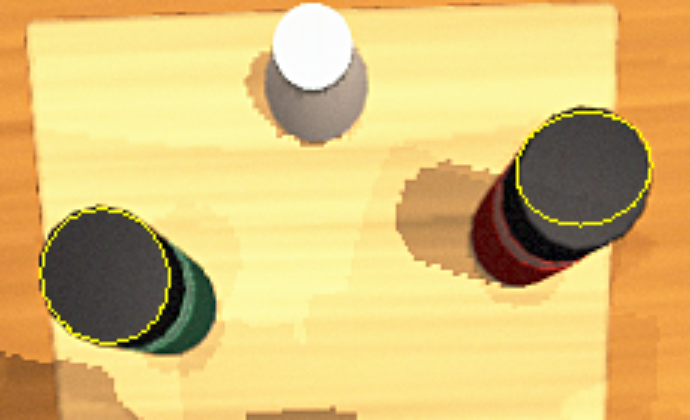

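Emit:
move_arm:
  dp:
    - [0.05, -0.92, 0]
    - [0.05, -0.92, 0]
    - [0.05, -0.92, 0]
    - [0.05, -0.92, 0]
    - [0.05, -0.92, 0]
    - [0.05, -0.91, 0]
    - [0.05, -0.91, 0]
    - [0.04, -0.91, 0]
    - [0.04, -0.91, 0]
    - [0.04, -0.91, 0]
  rotation:
    - [0, 0, 0.07]
    - [0, 0, 0]
    - [0, 0, 0]
    - [0, 0, 0]
    - [0, 0, 0]
    - [0, 0, 0]
    - [0, 0, 0]
    - [0, 0, 0]
    - [0, 0, 0]
    - [0, 0, 0]
  grip: [255, 255, 255, 255, 255, 255, 255, 255, 255, 255]

```text
clock: 2.5
tool_pos: [0.4524, 0.1926, 0.2505]
ee_rot: [0.0, 0.999, -0.046, 0.0]
contact_force: [0.6, -0.0, 0.1]
grip_width: 0.0151
```

Emit:
move_arm:
  dp:
    - [0, 0, 0]
    - [0, 0, 0]
    - [0, 0, 0]
  rotation:
    - [0, 0, 0]
    - [0, 0, 0]
    - [0, 0, 0]
  grip: [255, 255, 255]

```text
clock: 2.8
tool_pos: [0.4522, 0.1908, 0.2503]
ee_rot: [0.0, 0.999, -0.047, -0.0]
contact_force: [0.3, -0.6, -0.3]
grip_width: 0.0009
```

Run:
```python
from h import *
import json
st(); s=bot.get_state(); im=bot.read_camera("wrist"); cv2.imwrite("pics/w2.png",im[:,:,::-1]); st()
json.dump({k:np.array(v).tolist() for k,v in s.items()},open("w2.json","w"))
```

```text
t 2.8 p [0.4522 0.1908 0.2503] yaw -5.35 z [-5.e-04 -8.e-04 -1.e+00] F [ 0.3 -0.6 -0.3] w 0.0009
t 2.85 p [0.4521 0.1908 0.2504] yaw -5.37 z [-2.e-04 -9.e-04 -1.e+00] F [ 0.5 -0.1  0.1] w 0.0005
```

View pics/w2.png

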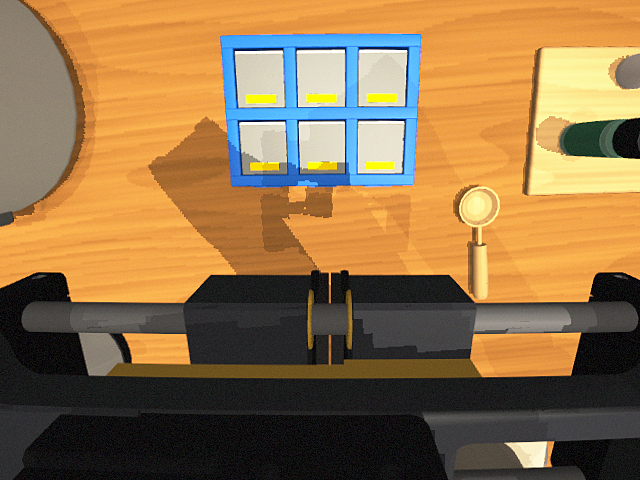

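The whole caddy is visible at about (221–421, 35–187). The stripes sit on the near (−x) side of each pocket.

Run:
```python
from h import *
import json
s=json.load(open("w2.json")); im=cv2.imread("pics/w2.png"); hsv=cv2.cvtColor(im,cv2.COLOR_BGR2HSV)
def fit(P,obj):
    # 2D rigid fit obj->P
    a=obj-obj.mean(0); b=P-P.mean(0); U,S,V=np.linalg.svd(a.T@b); R=(U@V).T
    if np.linalg.det(R)<0: raise SystemExit
    t=P.mean(0)-R@obj.mean(0); return np.degrees(np.arctan2(R[1,0],R[0,0])),t,np.abs(P-(obj@R.T+t)).max()
obj=np.array([[sx*.033,sy*.06] for sx in(-1,1) for sy in(-1,0,1)])
def assign(P,c,yaw=-5):
    R=Rot.from_euler('z',yaw,degrees=True).as_matrix()[:2,:2]
    return np.array([P[np.argmin(np.linalg.norm(P-(c+R@o),axis=1))] for o in obj])
b=cv2.inRange(hsv,(100,120,50),(125,255,255)); b[200:]=0
nn,l,stt,c=cv2.connectedComponentsWithStats(b); k=1+np.argmax(stt[1:,4]); m=(l==k).astype(np.uint8)*255; print(stt[k])
cs,hi=cv2.findContours(m,cv2.RETR_CCOMP,cv2.CHAIN_APPROX_NONE)
H=[]
for cc,h_ in zip(cs,hi[0]):
    if cv2.contourArea(cc)>500:
        r=cv2.minAreaRect(cc); print(h_[3],np.round(r[0],1),np.round(r[1],1),round(r[2],1))
        if h_[3]>=0: H.append(r[0])
        else: print('outer',plane("wrist",[r[0]],.069,s))
H=plane("wrist",H,.067,s)[:,:2]
print('holes',fit(assign(H,H.mean(0)),obj))
ye=cv2.inRange(hsv,(22,150,150),(34,255,255)); ye[200:]=0; ye[:,:225]=0; ye[:,415:]=0
nn,l2,s2,c2=cv2.connectedComponentsWithStats(ye); Y=[c2[j] for j in range(1,nn) if s2[j,4]>40]; print(len(Y))
Y=plane("wrist",Y,.065,s)[:,:2]; print('stripes',fit(assign(Y,Y.mean(0)),obj))
# top cam stripes
im=cv2.imread("pics/top0.png"); hsv=cv2.cvtColor(im,cv2.COLOR_BGR2HSV); ye=cv2.inRange(hsv,(22,120,100),(40,255,255)); ye[:205]=0;ye[290:]=0;ye[:,:150]=0;ye[:,275:]=0
nn,l2,s2,c2=cv2.connectedComponentsWithStats(ye); Y=[c2[j] for j in range(1,nn) if s2[j,4]>20]; print(len(Y))
Y=plane("top",Y,.065)[:,:2]; print('top stripes',fit(assign(Y,Y.mean(0)),obj))
```

```text
[  220    34   201   153 13131]
-1 [320. 110.] [152. 200.] 90.0
outer [[0.56088112 0.18981205 0.069     ]]
0 [321.  146.5] [48. 55.] 0.0
0 [263.  147.5] [56.8 48.8] 87.8
0 [380.5 146. ] [49. 56.] 0.0
0 [259.4  78.9] [59.9 51. ] 88.0
0 [382.5  77.5] [51. 59.] -0.0
0 [320.5  77.5] [51. 59.] 0.0
holes (np.float64(-4.837018784258503), array([0.55822235, 0.18901671]), np.float64(0.0006006739184684085))
6
stripes (np.float64(-4.907524426022758), array([0.53975625, 0.1906328 ]), np.float64(0.0002988361755783542))
6
top stripes (np.float64(-5.024219139214093), array([0.53854324, 0.18984943]), np.float64(0.000704335473849016))
```

Emit:
move_arm:
  dp:
    - [0.37, -0.04, 0.9]
    - [0.37, -0.04, 0.9]
    - [0.37, -0.04, 0.9]
    - [0.37, -0.04, 0.9]
    - [0, 0, 0]
    - [0, 0, 0.4]
    - [0, 0, 0.1]
    - [0, 0, 0.1]
    - [0, 0, 0.05]
    - [0, 0, 0]
  rotation:
    - [0, 0, -0.08]
    - [0, 0, 0]
    - [0, 0, 0]
    - [0, 0, 0]
    - [0, 0, 0]
    - [0, 0, 0]
    - [0, 0, 0]
    - [0, 0, 0]
    - [0, 0, 0]
    - [0, 0, 0]
  grip: [255, 255, 255, 255, 255, 255, 255, 255, 255, 255]

```text
clock: 3.85
tool_pos: [0.5115, 0.1938, 0.0812]
ee_rot: [0.0, 0.999, -0.042, 0.001]
contact_force: [1.0, 0.3, -0.0]
grip_width: 0.0005
```

```bash
python3 -c "
from h import *
st()
im=bot.read_camera('wrist'); cv2.imwrite('pics/w3.png',im[:,:,::-1])"
```

```text
t 3.85 p [0.5115 0.1938 0.0812] yaw -4.83 z [ 1.1e-03 -2.0e-04 -1.0e+00] F [ 1.   0.3 -0. ] w 0.0005
```

View pics/w3.png

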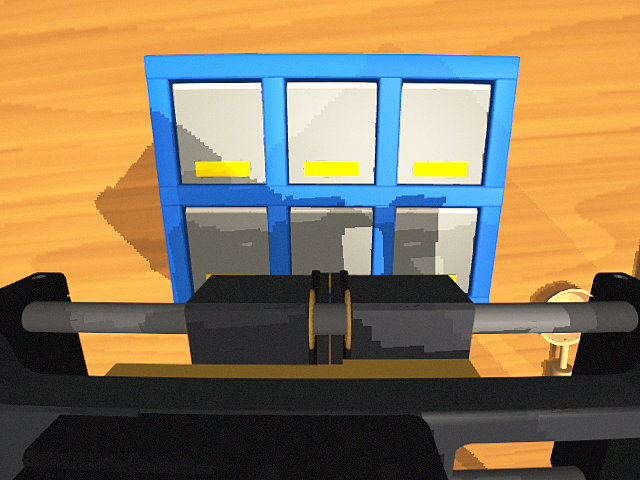

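The fingers are in line with the middle pocket (column 330) and show no force at 6 mm below flap height. I'll go on pressing gently.

Emit:
move_arm:
  dp:
    - [0, 0, 0.06]
    - [0, 0, 0.06]
    - [0, 0, 0]
  rotation:
    - [0, 0, 0]
    - [0, 0, 0]
    - [0, 0, 0]
  grip: [255, 255, 255]

```text
clock: 4.2
tool_pos: [0.5111, 0.1937, 0.0755]
ee_rot: [0.0, 0.999, -0.042, -0.0]
contact_force: [-0.6, -0.3, 0.2]
grip_width: 0.0004
```

Emit:
move_arm:
  dp:
    - [0, 0, 0.06]
    - [0, 0, 0.06]
    - [0, 0, 0.06]
    - [0, 0, 0]
  rotation:
    - [0, 0, 0]
    - [0, 0, 0]
    - [0, 0, 0]
    - [0, 0, 0]
  grip: [255, 255, 255, 255]

```text
clock: 4.6
tool_pos: [0.5111, 0.1937, 0.0682]
ee_rot: [0.0, 0.999, -0.042, -0.0]
contact_force: [-0.4, -0.4, 0.9]
grip_width: 0.0002
```

Pocket1 gives way: 19 mm below flap height with about 1 N. Next is pocket0.

Emit:
move_arm:
  dp:
    - [0, 0, -1.0]
    - [0, 0.75, 0]
    - [0, 0.75, 0]
    - [0, 0, 0.2]
    - [0, 0, 0.3]
    - [0, 0, 0.08]
    - [0, 0, 0.07]
    - [0, 0, 0.06]
    - [0, 0, 0.05]
    - [0, 0, 0]
  rotation:
    - [0, 0, 0]
    - [0, 0, 0]
    - [0, 0, 0]
    - [0, 0, 0]
    - [0, 0, 0]
    - [0, 0, 0]
    - [0, 0, 0]
    - [0, 0, 0]
    - [0, 0, 0]
    - [0, 0, 0]
  grip: [255, 255, 255, 255, 255, 255, 255, 255, 255, 255]

```text
clock: 5.6
tool_pos: [0.5062, 0.1343, 0.0781]
ee_rot: [-0.0, 0.999, -0.042, -0.0]
contact_force: [0.4, -0.9, 0.2]
grip_width: 0.0002
```

Emit:
move_arm:
  dp:
    - [0, 0, 0.06]
    - [0, 0, 0.06]
    - [0, 0, 0]
  rotation:
    - [0, 0, 0]
    - [0, 0, 0]
    - [0, 0, 0]
  grip: [255, 255, 255]

```text
clock: 5.9
tool_pos: [0.5061, 0.1339, 0.0732]
ee_rot: [0.0, 0.999, -0.042, -0.0]
contact_force: [0.9, -0.0, -0.3]
grip_width: 0.0006
```

Emit:
move_arm:
  dp:
    - [0, 0, 0.06]
    - [0, 0, 0.06]
    - [0, 0, 0.06]
    - [0, 0, 0]
  rotation:
    - [0, 0, 0]
    - [0, 0, 0]
    - [0, 0, 0]
    - [0, 0, 0]
  grip: [255, 255, 255, 255]

```text
clock: 6.3
tool_pos: [0.506, 0.1339, 0.0658]
ee_rot: [0.0, 0.999, -0.042, -0.0]
contact_force: [0.5, -0.3, -0.3]
grip_width: 0.0002
```

Pocket0 gives way as well. I'll press pocket3 for contrast, which should stop hard.

Emit:
move_arm:
  dp:
    - [0, 0, -1.0]
    - [0.83, 0, 0]
    - [0.83, 0, 0]
    - [0, 0, 0.2]
    - [0, 0, 0.26]
    - [0, 0, 0.06]
    - [0, 0, 0.05]
    - [0, 0, 0.05]
    - [0, 0, 0.05]
    - [0, 0, 0]
  rotation:
    - [0, 0, 0]
    - [0, 0, 0]
    - [0, 0, 0]
    - [0, 0, 0]
    - [0, 0, 0]
    - [0, 0, 0]
    - [0, 0, 0]
    - [0, 0, 0]
    - [0, 0, 0]
    - [0, 0, 0]
  grip: [255, 255, 255, 255, 255, 255, 255, 255, 255, 255]

```text
clock: 7.3
tool_pos: [0.5723, 0.1283, 0.0794]
ee_rot: [0.0, 0.999, -0.042, 0.0]
contact_force: [-0.6, 0.1, -0.9]
grip_width: 0.0002
```

Emit:
move_arm:
  dp:
    - [0, 0, 0.05]
    - [0, 0, 0.05]
    - [0, 0, 0]
  rotation:
    - [0, 0, 0]
    - [0, 0, 0]
    - [0, 0, 0]
  grip: [255, 255, 255]

```text
clock: 7.6
tool_pos: [0.5723, 0.1283, 0.0751]
ee_rot: [0.0, 0.999, -0.042, -0.0]
contact_force: [0.3, -0.3, 0.5]
grip_width: 0.0008
```

Run:
```python
from h import *
im=bot.read_camera("scene")[:,:,::-1]; cv2.imwrite("pics/s4.png",cv2.resize(im[200:430,290:520],None,fx=2.6,fy=2.6,interpolation=cv2.INTER_CUBIC))
p,R=tool(); print(proj("scene",[p+R.apply([0,0,.022])]),p)
```

```text
[[369.42542871 301.7196965 ]] [0.57233708 0.12842113 0.07531268]
```

View pics/s4.png

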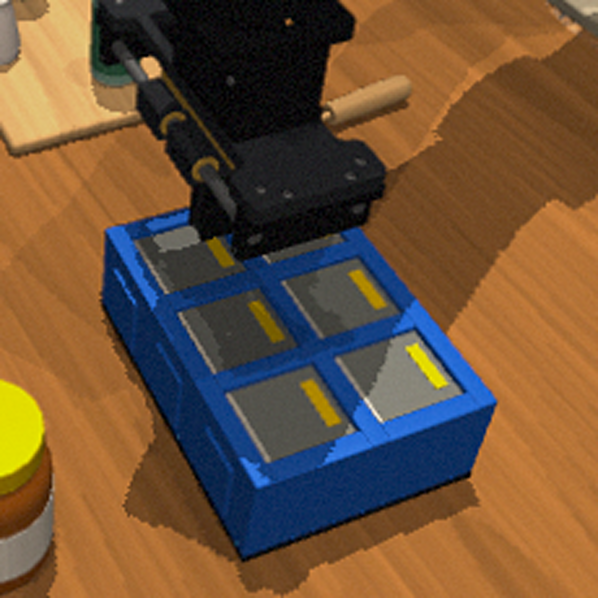

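Run:
```python
from h import *
im=bot.read_camera("scene")[:,:,::-1]; c=im[240:325,320:440]; c=cv2.convertScaleAbs(c,alpha=1.8,beta=20); cv2.imwrite("pics/s5.png",cv2.resize(c,None,fx=6.6,fy=6.6,interpolation=cv2.INTER_CUBIC))
p,R=tool(); print((proj("scene",[p+R.apply([0.0095*a,0.015*b,.022]) for a in(-1,1) for b in(-1,1)])-[320,240])*6.6)
im=bot.read_camera("top")[:,:,::-1]; c=im[180:310,140:290];cv2.imwrite("pics/t5.png",cv2.resize(c,None,fx=4.5,fy=4.5,interpolation=cv2.INTER_CUBIC))
```

```text
[[391.67589354 440.48672927]
 [333.4903748  353.76962455]
 [318.36738788 462.57177912]
 [261.80632804 374.55477791]]
```

View pics/s5.png

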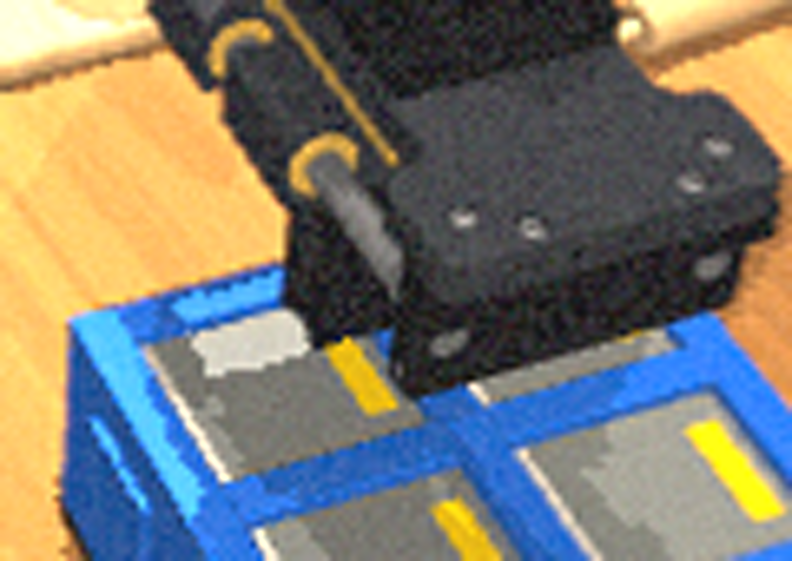

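View pics/t5.png

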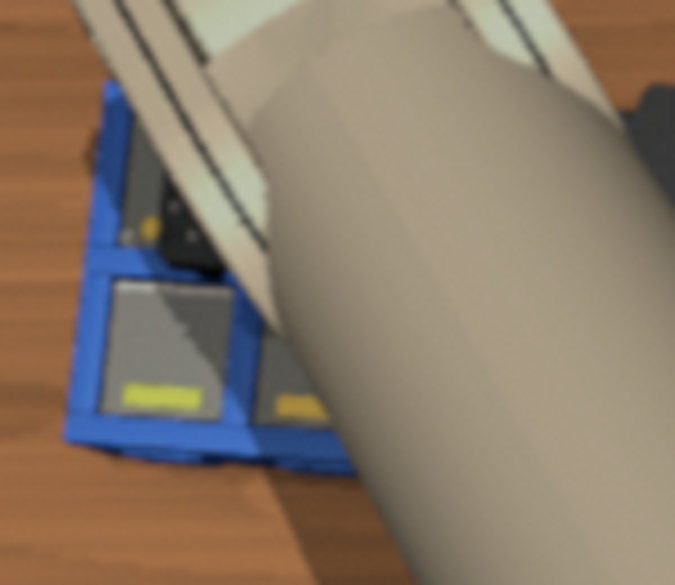

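Run:
```python
from h import *
import json
s=json.load(open("w1.json")); p,R=tool(s)
P=[[a*.0095,b,z] for z in (.022,0,-.03,-.048) for a in(-1,1) for b in(.0435,.0585)]
print(np.c_[np.array(P)*1000,proj("wrist",p+R.apply(P),s)].round(1))
im=cv2.imread("pics/w1.png"); cv2.imwrite("pics/w1c.png",cv2.resize(cv2.convertScaleAbs(im[255:395,340:540],alpha=2.5,beta=20),None,fx=4,fy=4,interpolation=cv2.INTER_CUBIC))
st()
```

```text
[[ -9.5  43.5  22.  399.3 283.8]
 [ -9.5  58.5  22.  423.3 283.8]
 [  9.5  43.5  22.  401.  254.8]
 [  9.5  58.5  22.  425.6 254.8]
 [ -9.5  43.5   0.  407.1 299.2]
 [ -9.5  58.5   0.  433.7 299.1]
 [  9.5  43.5   0.  409.3 267.2]
 [  9.5  58.5   0.  436.6 267.2]
 [ -9.5  43.5 -30.  421.  326.7]
 [ -9.5  58.5 -30.  452.3 326.4]
 [  9.5  43.5 -30.  424.1 289.7]
 [  9.5  58.5 -30.  456.5 289.6]
 [ -9.5  43.5 -48.  432.  348.4]
 [ -9.5  58.5 -48.  467.  348. ]
 [  9.5  43.5 -48.  436.  307.7]
 [  9.5  58.5 -48.  472.3 307.5]]
t 7.75 p [0.5724 0.1284 0.0755] yaw -4.83 z [ 1.e-04 -0.e+00 -1.e+00] F [-0.1  0.3 -0.5] w 0.0006
```

View pics/w1c.png

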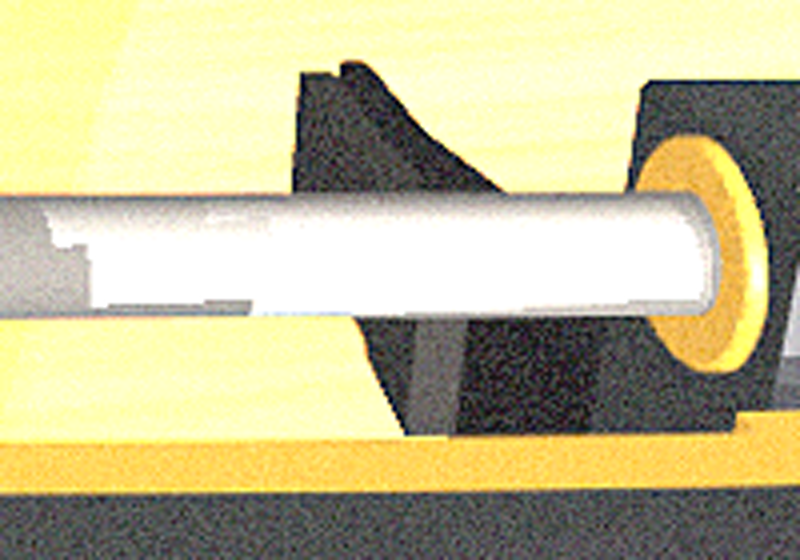

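The scene view shows the pocket3 flap still flat with the fingertips hovering over it. Both cameras put the tips about 30 mm higher than "22 mm ahead of the TCP" would. So my presses never touched, and the two "empty" readings don't count. I'll carry on down gently to find real contact.

Emit:
move_arm:
  dp:
    - [0, 0, 0.15]
    - [0, 0, 0.15]
    - [0, 0, 0.06]
    - [0, 0, 0]
  rotation:
    - [0, 0, 0]
    - [0, 0, 0]
    - [0, 0, 0]
    - [0, 0, 0]
  grip: [255, 255, 255, 255]

```text
clock: 8.15
tool_pos: [0.572, 0.1283, 0.0603]
ee_rot: [0.0, 0.999, -0.042, -0.001]
contact_force: [0.0, 0.1, -0.2]
grip_width: -0.0002
```

Run:
```python
from h import *
st()
im=bot.read_camera("scene")[:,:,::-1]; c=im[240:325,320:440]; c=cv2.convertScaleAbs(c,alpha=1.8,beta=20); cv2.imwrite("pics/s6.png",cv2.resize(c,None,fx=6.6,fy=6.6,interpolation=cv2.INTER_CUBIC))
```

```text
t 8.15 p [0.572  0.1283 0.0603] yaw -4.83 z [-1.e-03 -2.e-04 -1.e+00] F [ 0.   0.1 -0.2] w -0.0002
```

View pics/s6.png

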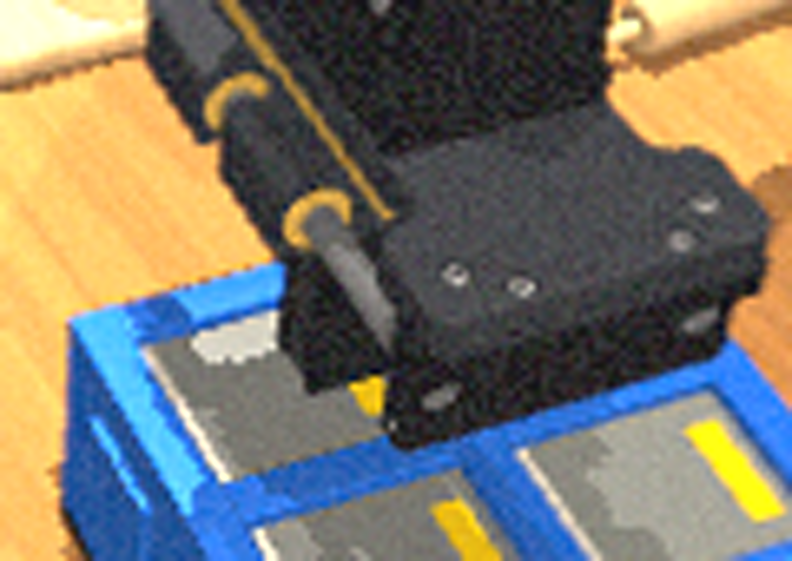

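Emit:
move_arm:
  dp:
    - [0, 0, 0.08]
    - [0, 0, 0.06]
    - [0, 0, 0.06]
    - [0, 0, 0]
  rotation:
    - [0, 0, 0]
    - [0, 0, 0]
    - [0, 0, 0]
    - [0, 0, 0]
  grip: [255, 255, 255, 255]

```text
clock: 8.6
tool_pos: [0.5722, 0.1283, 0.0527]
ee_rot: [0.0, 0.999, -0.042, -0.0]
contact_force: [-0.7, 0.7, 0.7]
grip_width: 0.0002
```

Emit:
move_arm:
  dp:
    - [0, 0, 0.05]
    - [0, 0, 0]
  rotation:
    - [0, 0, 0]
    - [0, 0, 0]
  grip: [255, 255]

```text
clock: 8.8
tool_pos: [0.5724, 0.1284, 0.0509]
ee_rot: [0.0, 0.999, -0.042, -0.0]
contact_force: [-0.3, -0.2, 0.6]
grip_width: 0.0003
```

Emit:
move_arm:
  dp:
    - [0, 0, 0.05]
    - [0, 0, 0]
  rotation:
    - [0, 0, 0]
    - [0, 0, 0]
  grip: [255, 255]

```text
clock: 9.0
tool_pos: [0.5726, 0.1285, 0.0501]
ee_rot: [0.0, 0.999, -0.042, 0.0]
contact_force: [-4.4, -1.0, 12.0]
grip_width: 0.0002
```

Pocket3 stops hard: 12 N at TCP z ≈ 0.050. So the real fingertips are about 10 mm behind the reported TCP. I'll redo the other pockets at the right height, starting with pocket4.

Emit:
move_arm:
  dp:
    - [0, 0, -0.6]
    - [0, -0.75, 0]
    - [0, -0.75, 0]
    - [0, 0, 0]
    - [0, 0, 0.3]
    - [0, 0, 0.15]
    - [0, 0, 0.06]
    - [0, 0, 0.05]
    - [0, 0, 0]
  rotation:
    - [0, 0, 0]
    - [0, 0, 0]
    - [0, 0, 0]
    - [0, 0, 0]
    - [0, 0, 0]
    - [0, 0, 0]
    - [0, 0, 0]
    - [0, 0, 0]
    - [0, 0, 0]
  grip: [255, 255, 255, 255, 255, 255, 255, 255, 255]

```text
clock: 9.9
tool_pos: [0.5774, 0.1871, 0.0505]
ee_rot: [0.001, 0.999, -0.043, -0.0]
contact_force: [-0.2, -0.6, 0.9]
grip_width: 0.0006
```

Emit:
move_arm:
  dp:
    - [0, 0, 0.05]
    - [0, 0, 0]
  rotation:
    - [0, 0, 0]
    - [0, 0, 0]
  grip: [255, 255]

```text
clock: 10.1
tool_pos: [0.5778, 0.1874, 0.0499]
ee_rot: [0.001, 0.999, -0.043, 0.0]
contact_force: [-7.0, -5.1, 13.1]
grip_width: 0.0002
```

Pocket4 is full (13 N). Next, pocket5.

Emit:
move_arm:
  dp:
    - [0, 0, -0.6]
    - [0, -0.75, 0]
    - [0, -0.75, 0]
    - [0, 0, 0]
    - [0, 0, 0.3]
    - [0, 0, 0.15]
    - [0, 0, 0.06]
    - [0, 0, 0.05]
    - [0, 0, 0]
  rotation:
    - [0, 0, 0]
    - [0, 0, 0]
    - [0, 0, 0]
    - [0, 0, 0]
    - [0, 0, 0]
    - [0, 0, 0]
    - [0, 0, 0]
    - [0, 0, 0]
    - [0, 0, 0]
  grip: [255, 255, 255, 255, 255, 255, 255, 255, 255]

```text
clock: 11.0
tool_pos: [0.5826, 0.2473, 0.05]
ee_rot: [0.0, 0.999, -0.043, -0.0]
contact_force: [0.8, -0.2, 0.5]
grip_width: 0.0006
```

Emit:
move_arm:
  dp:
    - [0, 0, 0.05]
    - [0, 0, 0]
  rotation:
    - [0, 0, 0]
    - [0, 0, 0]
  grip: [255, 255]

```text
clock: 11.2
tool_pos: [0.5826, 0.2479, 0.0482]
ee_rot: [0.0, 0.999, -0.042, 0.0]
contact_force: [-0.5, 0.9, -0.4]
grip_width: 0.0003
```

Emit:
move_arm:
  dp:
    - [0, 0, 0.05]
    - [0, 0, 0]
  rotation:
    - [0, 0, 0]
    - [0, 0, 0]
  grip: [255, 255]

```text
clock: 11.4
tool_pos: [0.5824, 0.248, 0.046]
ee_rot: [0.0, 0.999, -0.042, -0.0]
contact_force: [0.6, 0.5, 0.9]
grip_width: 0.0005
```

Emit:
move_arm:
  dp:
    - [0, 0, 0.05]
    - [0, 0, 0.05]
    - [0, 0, 0]
  rotation:
    - [0, 0, 0]
    - [0, 0, 0]
    - [0, 0, 0]
  grip: [255, 255, 255]

```text
clock: 11.7
tool_pos: [0.5823, 0.2479, 0.0419]
ee_rot: [0.0, 0.999, -0.042, -0.0]
contact_force: [0.5, -0.0, 0.5]
grip_width: 0.0003
```

Pocket5 gives way: 8 mm past where the others stopped, with no force. Next, pocket2.

Emit:
move_arm:
  dp:
    - [0, 0, -0.75]
    - [-0.82, 0, 0]
    - [-0.83, 0, 0]
    - [0, 0, 0]
    - [0, 0, 0.3]
    - [0, 0, 0.1]
    - [0, 0, 0.08]
    - [0, 0, 0.06]
    - [0, 0, 0]
  rotation:
    - [0, 0, 0]
    - [0, 0, 0]
    - [0, 0, 0]
    - [0, 0, 0]
    - [0, 0, 0]
    - [0, 0, 0]
    - [0, 0, 0]
    - [0, 0, 0]
    - [0, 0, 0]
  grip: [255, 255, 255, 255, 255, 255, 255, 255, 255]

```text
clock: 12.6
tool_pos: [0.5172, 0.2533, 0.0505]
ee_rot: [0.0, 0.999, -0.042, -0.0]
contact_force: [-0.4, -1.3, 1.5]
grip_width: 0.0004
```

Emit:
move_arm:
  dp:
    - [0, 0, 0.05]
    - [0, 0, 0]
  rotation:
    - [0, 0, 0]
    - [0, 0, 0]
  grip: [255, 255]

```text
clock: 12.8
tool_pos: [0.5173, 0.2533, 0.0499]
ee_rot: [0.0, 0.999, -0.042, 0.0]
contact_force: [-6.6, -5.0, 15.8]
grip_width: 0.0007
```

Pocket2 is full. Next, pocket1.

Emit:
move_arm:
  dp:
    - [0, 0, -0.6]
    - [0, 0.75, 0]
    - [0, 0.75, 0]
    - [0, 0, 0]
    - [0, 0, 0.3]
    - [0, 0, 0.15]
    - [0, 0, 0.06]
    - [0, 0, 0.05]
    - [0, 0, 0]
  rotation:
    - [0, 0, 0]
    - [0, 0, 0]
    - [0, 0, 0]
    - [0, 0, 0]
    - [0, 0, 0]
    - [0, 0, 0]
    - [0, 0, 0]
    - [0, 0, 0]
    - [0, 0, 0]
  grip: [255, 255, 255, 255, 255, 255, 255, 255, 255]

```text
clock: 13.7
tool_pos: [0.5112, 0.1947, 0.0502]
ee_rot: [-0.0, 0.999, -0.042, -0.0]
contact_force: [-4.3, -0.0, 3.4]
grip_width: 0.0002
```

Emit:
move_arm:
  dp:
    - [0, 0, 0.05]
    - [0, 0, 0]
  rotation:
    - [0, 0, 0]
    - [0, 0, 0]
  grip: [255, 255]

```text
clock: 13.9
tool_pos: [0.5113, 0.1948, 0.0496]
ee_rot: [0.0, 0.999, -0.042, -0.0]
contact_force: [-10.0, -3.3, 20.1]
grip_width: 0.0005
```

Pocket1 is full, which leaves pocket0. I'll confirm it directly.

Emit:
move_arm:
  dp:
    - [0, 0, -0.6]
    - [0, 0.75, 0]
    - [0, 0.75, 0]
    - [0, 0, 0]
    - [0, 0, 0.3]
    - [0, 0, 0.15]
    - [0, 0, 0.06]
    - [0, 0, 0.06]
    - [0, 0, 0.05]
    - [0, 0, 0]
  rotation:
    - [0, 0, 0]
    - [0, 0, 0]
    - [0, 0, 0]
    - [0, 0, 0]
    - [0, 0, 0]
    - [0, 0, 0]
    - [0, 0, 0]
    - [0, 0, 0]
    - [0, 0, 0]
    - [0, 0, 0]
  grip: [255, 255, 255, 255, 255, 255, 255, 255, 255, 255]

```text
clock: 14.9
tool_pos: [0.5065, 0.1343, 0.0472]
ee_rot: [-0.0, 0.999, -0.042, -0.0]
contact_force: [-0.4, 0.1, 0.7]
grip_width: 0.0004
```

Emit:
move_arm:
  dp:
    - [0, 0, 0.05]
    - [0, 0, 0.05]
    - [0, 0, 0.05]
    - [0, 0, 0]
  rotation:
    - [0, 0, 0]
    - [0, 0, 0]
    - [0, 0, 0]
    - [0, 0, 0]
  grip: [255, 255, 255, 255]

```text
clock: 15.3
tool_pos: [0.5065, 0.1339, 0.0412]
ee_rot: [0.0, 0.999, -0.042, -0.0]
contact_force: [-0.9, 0.8, -0.1]
grip_width: 0.0005
```

Pockets 0 and 5 are the empty ones, and the other four stop hard. Now I'll rise and go over the red jar.

Emit:
move_arm:
  dp:
    - [0, 0, -1]
    - [0, 0, -1]
    - [0.12, 0.4, -1]
    - [0.12, 0.95, 0]
    - [0.12, 0.95, 0]
    - [0.12, 0.95, 0]
    - [0.12, 0.95, 0]
    - [0.12, 0.95, 0]
    - [0.12, 0.95, 0]
    - [0.12, 0.95, 0]
  rotation:
    - [0, 0, 0]
    - [0, 0, 0]
    - [0, 0, 0]
    - [0, 0, 0]
    - [0, 0, 0]
    - [0, 0, 0]
    - [0, 0, 0]
    - [0, 0, 0]
    - [0, 0, 0]
    - [0, 0, 0]
  grip: [255, 255, 255, 255, 0, 0, 0, 0, 0, 0]

```text
clock: 16.3
tool_pos: [0.5209, -0.1519, 0.1616]
ee_rot: [0.0, 0.999, -0.042, 0.0]
contact_force: [1.4, 0.3, -0.1]
grip_width: 0.0405
```

Emit:
move_arm:
  dp:
    - [0.12, 0.95, 0]
    - [0.12, 0.95, 0]
    - [0, 0.35, 0]
    - [0, 0, 0]
  rotation:
    - [0, 0, 0]
    - [0, 0, 0]
    - [0, 0, 0]
    - [0, 0, 0]
  grip: [0, 0, 0, 0]

```text
clock: 16.7
tool_pos: [0.5224, -0.243, 0.161]
ee_rot: [0.0, 0.999, -0.044, -0.0]
contact_force: [-0.9, 0.4, 0.1]
grip_width: 0.0723
```

Run:
```python
from h import *
import json
st(); s=bot.get_state(); im=bot.read_camera("wrist"); cv2.imwrite("pics/w7.png",im[:,:,::-1]); 
json.dump({k:np.array(v).tolist() for k,v in s.items()},open("w7.json","w"))
im=bot.read_camera("scene")[:,:,::-1]; c=im[60:260,230:400]; cv2.imwrite("pics/s7.png",cv2.resize(c,None,fx=3,fy=3,interpolation=cv2.INTER_CUBIC))
print(proj("wrist",[[.5228,-.241,.124],[.5078,-.1065,.124]],s)); plan([.5228,-.241,.12],-5,1)
```

```text
t 16.7 p [ 0.5224 -0.243   0.161 ] yaw -5.06 z [-6.e-04 -0.e+00 -1.e+00] F [-0.9  0.4  0.1] w 0.0723
[[326.22360097 261.11331828]
 [133.41589192 297.70440438]]
dp [[-0.01, 0.05, 1.04]]
rot [-0.01, -0.0, 0.044] total [-0.01  -0.     0.044]
```

View pics/w7.png

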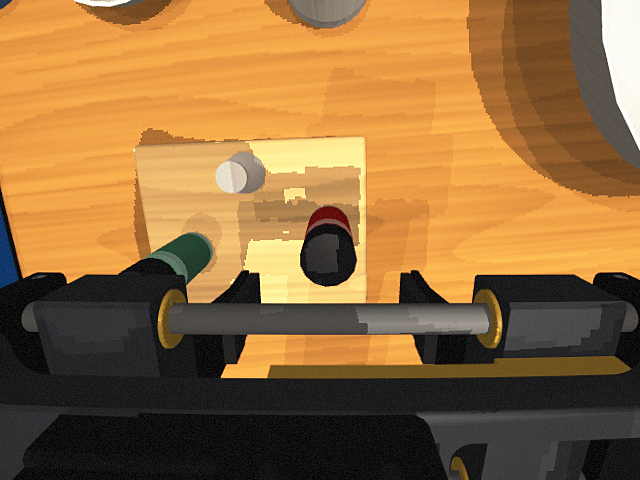

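View pics/s7.png

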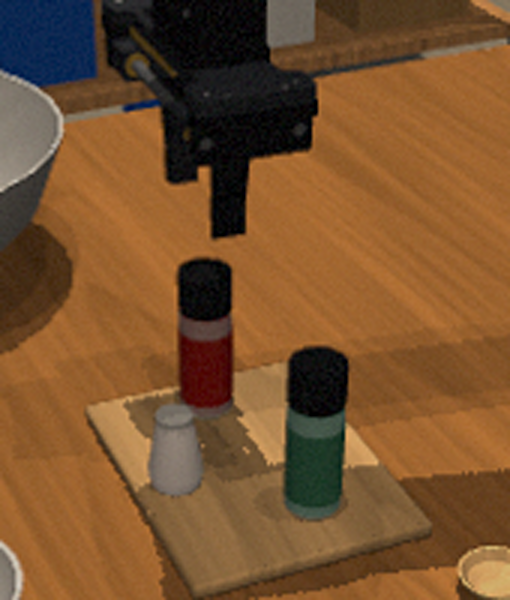

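The red lid top is at (328,258), midway between the open fingertips (columns 258 and 401). Now I'll descend.

Emit:
move_arm:
  dp:
    - [0, 0.03, 0.8]
    - [0, 0, 0.8]
    - [0, 0, 0.4]
    - [0, 0, 0.12]
    - [0, 0, 0]
    - [0, 0, 0]
  rotation:
    - [0, 0, 0.04]
    - [0, 0, 0]
    - [0, 0, 0]
    - [0, 0, 0]
    - [0, 0, 0]
    - [0, 0, 0]
  grip: [0, 0, 0, 0, 0, 0]

```text
clock: 17.4
tool_pos: [0.524, -0.2418, 0.0781]
ee_rot: [0.0, 0.999, -0.044, 0.001]
contact_force: [0.5, -0.3, 0.4]
grip_width: 0.0869
```

Run:
```python
from h import *
st(); im=bot.read_camera("wrist"); cv2.imwrite("pics/w8.png",im[100:400,:,::-1]); 
im=bot.read_camera("scene")[:,:,::-1]; c=im[100:230,240:370]; cv2.imwrite("pics/s8.png",cv2.resize(c,None,fx=4.5,fy=4.5,interpolation=cv2.INTER_CUBIC))
```

```text
t 17.4 p [ 0.524  -0.2418  0.0781] yaw -5.01 z [ 1.9e-03 -8.0e-04 -1.0e+00] F [ 0.5 -0.3  0.4] w 0.0869
```

View pics/w8.png

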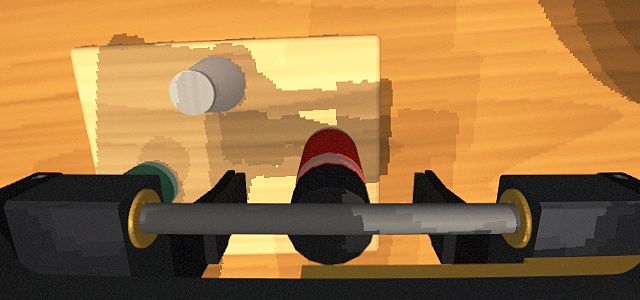

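View pics/s8.png

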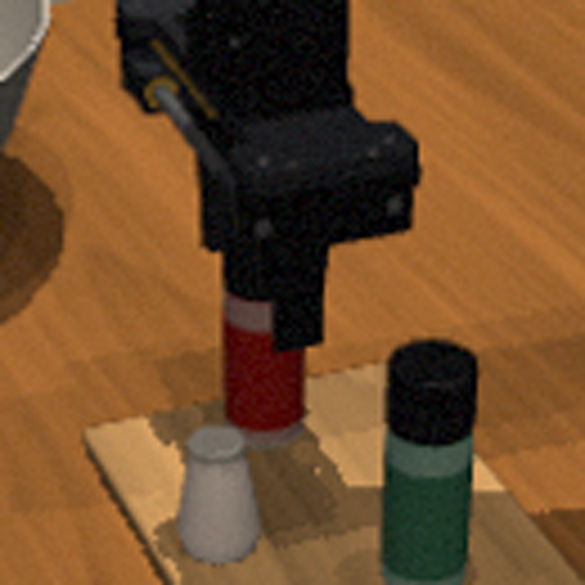

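Run:
```python
from h import *
p,R=tool(); P=[[x*.0095,-.0585,z] for z in(-.012,-.009) for x in(1,-1)]
print(np.c_[np.array(P)*1000,proj("scene",p+R.apply(P))].round(1)); print(p)
```

```text
[[  9.5 -58.5 -12.  302.7 179. ]
 [ -9.5 -58.5 -12.  311.6 177.3]
 [  9.5 -58.5  -9.  302.7 180.3]
 [ -9.5 -58.5  -9.  311.6 178.5]]
[ 0.52390094 -0.24208666  0.07807133]
```

The scene view matches the projection of the tips about 12 mm behind the TCP. They overlap the jar's upper 34 mm and are centred. I'll close with a moderate squeeze.

Emit:
move_arm:
  dp:
    - [0, 0, 0]
    - [0, 0, 0]
    - [0, 0, 0]
    - [0, 0, 0]
    - [0, 0, 0]
    - [0, 0, 0]
    - [0, 0, 0]
    - [0, 0, 0]
  rotation:
    - [0, 0, 0]
    - [0, 0, 0]
    - [0, 0, 0]
    - [0, 0, 0]
    - [0, 0, 0]
    - [0, 0, 0]
    - [0, 0, 0]
    - [0, 0, 0]
  grip: [255, 255, 255, 255, 255, 255, 255, 255]
  squeeze: 18

```text
clock: 18.3
tool_pos: [0.523, -0.242, 0.0766]
ee_rot: [0.0, 0.999, -0.044, -0.0]
contact_force: [-0.4, -0.7, 0.2]
grip_width: 0.0375
```

Emit:
move_arm:
  dp:
    - [0, 0, 0]
    - [0, 0, -0.2]
    - [0, 0, -0.3]
    - [0, 0, 0]
  rotation:
    - [0, 0, 0]
    - [0, 0, 0]
    - [0, 0, 0]
    - [0, 0, 0]
  grip: [255, 255, 255, 255]

```text
clock: 18.7
tool_pos: [0.5243, -0.2423, 0.099]
ee_rot: [0.001, 0.999, -0.044, 0.001]
contact_force: [0.1, 0.6, -1.2]
grip_width: 0.0373
```

Run:
```python
from h import *
st(); 
im=bot.read_camera("scene")[:,:,::-1]; c=im[100:230,240:370]; cv2.imwrite("pics/s9.png",cv2.resize(c,None,fx=4.5,fy=4.5,interpolation=cv2.INTER_CUBIC))
```

```text
t 18.7 p [ 0.5243 -0.2423  0.099 ] yaw -5.03 z [ 0.0029 -0.0014 -1.    ] F [ 0.1  0.6 -1.2] w 0.0373
```

View pics/s9.png

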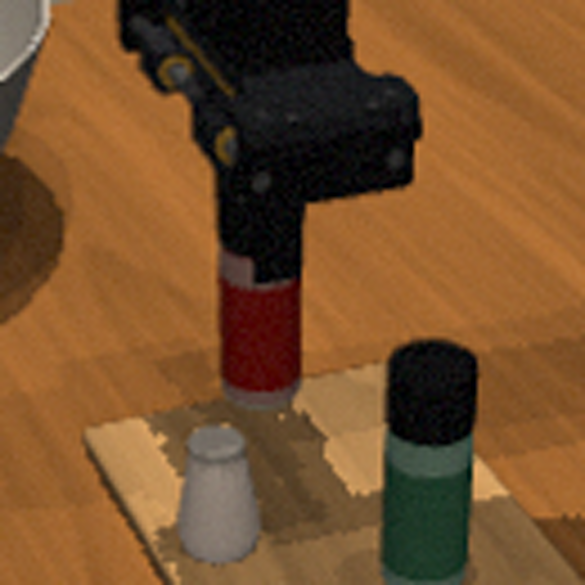

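The red jar is lifted cleanly, upright in the fingers, with grip width 37 mm. I'll raise it above green-jar height and carry it to pocket5.

Emit:
move_arm:
  dp:
    - [0, 0, -0.8]
    - [0, 0, -0.95]
    - [0, -0.3, -0.95]
    - [0.05, -0.8, 0]
    - [0.05, -0.95, 0]
    - [0.05, -0.95, 0]
    - [0.05, -0.95, 0]
    - [0.05, -0.95, 0]
    - [0.05, -0.95, 0]
    - [0.05, -0.95, 0]
  rotation:
    - [0, 0, 0]
    - [0, 0, 0]
    - [0, 0, 0]
    - [0, 0, 0]
    - [0, 0, 0]
    - [0, 0, 0]
    - [0, 0, 0]
    - [0, 0, 0]
    - [0, 0, 0]
    - [0, 0, 0]
  grip: [255, 255, 255, 255, 255, 255, 255, 255, 255, 255]

```text
clock: 19.75
tool_pos: [0.5608, 0.0292, 0.2047]
ee_rot: [0.0, 0.999, -0.044, 0.0]
contact_force: [1.3, 1.0, -0.6]
grip_width: 0.0373
```

Emit:
move_arm:
  dp:
    - [0.05, -0.95, 0]
    - [0.05, -0.95, 0]
    - [0.05, -0.9, 0]
    - [0.05, -0.8, 0]
    - [0.05, -0.7, 0]
    - [0.05, -0.3, 0]
    - [0, 0, 0]
    - [0, 0, 0]
  rotation:
    - [0, 0, 0]
    - [0, 0, 0]
    - [0, 0, 0]
    - [0, 0, 0]
    - [0, 0, 0]
    - [0, 0, 0]
    - [0, 0, 0]
    - [0, 0, 0]
  grip: [255, 255, 255, 255, 255, 255, 255, 255]

```text
clock: 20.55
tool_pos: [0.5892, 0.2087, 0.2044]
ee_rot: [0.0, 0.999, -0.044, -0.0]
contact_force: [0.3, -1.0, -0.9]
grip_width: 0.0374
```

Run:
```python
from h import *
import json
st(); s=bot.get_state(); im=bot.read_camera("wrist"); cv2.imwrite("pics/w10.png",im[:,:,::-1]); 
json.dump({k:np.array(v).tolist() for k,v in s.items()},open("w10.json","w"))
im=bot.read_camera("scene")[:,:,::-1]; cv2.imwrite("pics/s10.png",cv2.resize(im[180:420,280:520],None,fx=2.5,fy=2.5,interpolation=cv2.INTER_CUBIC))
plan([.5918,.2459,.15],-4.95,1)
```

```text
t 20.55 p [0.5892 0.2087 0.2044] yaw -5.09 z [-2.e-04 -9.e-04 -1.e+00] F [ 0.3 -1.  -0.9] w 0.0374
dp [[-0.02, -0.95, 1.36]]
rot [0.013, -0.003, -0.043] total [ 0.013 -0.003 -0.043]
```

View pics/w10.png

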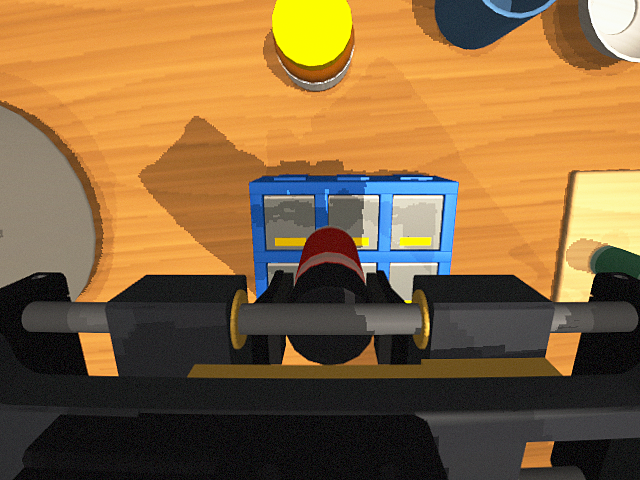

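View pics/s10.png

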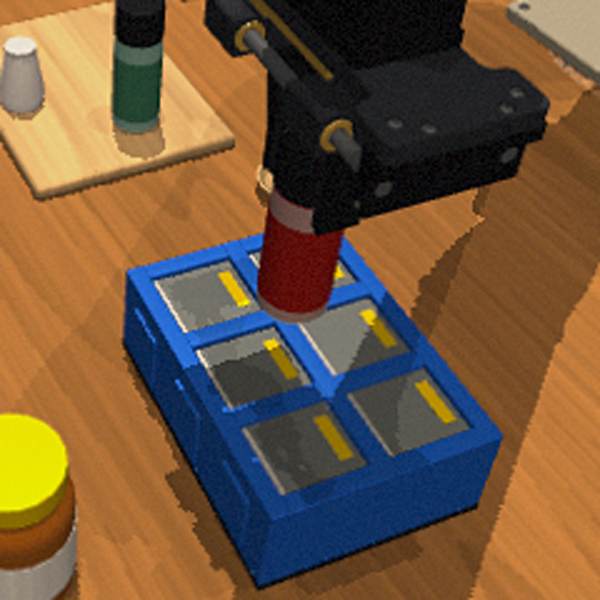

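Run:
```python
from h import *
import json
s=json.load(open("w10.json")); im=cv2.imread("pics/w10.png"); hsv=cv2.cvtColor(im,cv2.COLOR_BGR2HSV)
ye=cv2.inRange(hsv,(22,150,150),(34,255,255)); ye[:220]=0; ye[260:]=0
n,l,stt,c=cv2.connectedComponentsWithStats(ye)
for j in range(1,n):
    if stt[j,4]>60: print(stt[j],c[j].round(1),plane("wrist",[c[j]],.065,s).round(4))
print(proj("wrist",[[.5772,.2472,.065]],s))
# jar bottom red region extreme: jar base centre predicted
p,R=tool(s); print('base front', proj("wrist",p+R.apply([[0,0,.0645],[.019,0,.0645]]),s))
```

```text
[353 237  16   9 120] [361. 241.] [[0.5718 0.1796 0.065 ]]
[400 237  31   9 254] [414.7 240.7] [[0.5676 0.128  0.065 ]]
[275 238  31   8 243] [289.7 241.5] [[0.5775 0.2479 0.065 ]]
[[290.49772096 241.7049607 ]]
base front [[329.41062747 249.26326702]
 [329.41025635 224.03096291]]
```

The stripe of pocket5 is seen at (290,241), against (290.5,242) predicted. So the calibration holds, and the jar hangs vertical. I'll align it and lower to just above the rim.

Emit:
move_arm:
  dp:
    - [0.01, -0.5, 0]
    - [0, -0.46, 0.2]
    - [0, 0, 0.6]
    - [0, 0, 0.5]
    - [0, 0, 0.25]
    - [0, 0, 0]
    - [0, 0, 0]
  rotation:
    - [0, 0, -0.04]
    - [0, 0, 0]
    - [0, 0, 0]
    - [0, 0, 0]
    - [0, 0, 0]
    - [0, 0, 0]
    - [0, 0, 0]
  grip: [255, 255, 255, 255, 255, 255, 255]

```text
clock: 21.35
tool_pos: [0.5932, 0.2477, 0.1435]
ee_rot: [-0.0, 0.999, -0.043, 0.0]
contact_force: [-0.3, 0.6, -0.1]
grip_width: 0.0376
```

Run:
```python
from h import *
st(); im=bot.read_camera("wrist"); cv2.imwrite("pics/w11.png",im[100:400,:,::-1]); 
im=bot.read_camera("scene")[:,:,::-1]; cv2.imwrite("pics/s11.png",cv2.resize(im[230:420,320:510],None,fx=3.1,fy=3.1,interpolation=cv2.INTER_CUBIC))
plan([.593,.2462,.1395],-4.95,1)
```

```text
t 21.35 p [0.5932 0.2477 0.1435] yaw -4.89 z [ 9.e-04  1.e-04 -1.e+00] F [-0.3  0.6 -0.1] w 0.0376
dp [[-0.0, 0.05, 0.11]]
rot [-0.008, -0.02, 0.017] total [-0.008 -0.02   0.017]
```

View pics/w11.png

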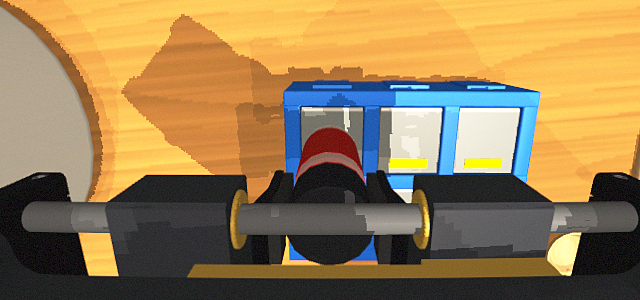

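View pics/s11.png

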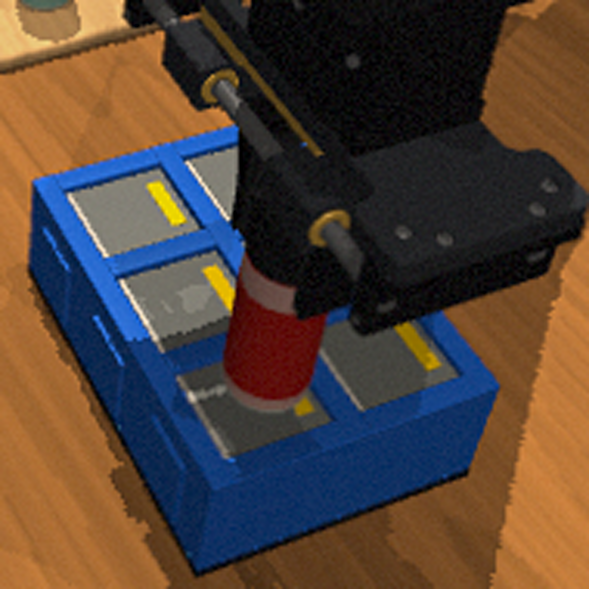

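Red sits over pocket5, about 2 mm off in +y. I'll correct that and lower slowly through the flap.

Emit:
move_arm:
  dp:
    - [0, 0.05, 0.1]
    - [0, 0, 0.1]
    - [0, 0, 0.15]
    - [0, 0, 0.15]
    - [0, 0, 0.15]
    - [0, 0, 0.15]
    - [0, 0, 0]
  rotation:
    - [0, 0, 0]
    - [0, 0, 0]
    - [0, 0, 0]
    - [0, 0, 0]
    - [0, 0, 0]
    - [0, 0, 0]
    - [0, 0, 0]
  grip: [255, 255, 255, 255, 255, 255, 255]

```text
clock: 22.15
tool_pos: [0.5918, 0.2461, 0.1093]
ee_rot: [0.0, 0.999, -0.042, -0.001]
contact_force: [-0.8, 0.2, -2.1]
grip_width: 0.037
```

Emit:
move_arm:
  dp:
    - [0, 0, 0.15]
    - [0, 0, 0.15]
    - [0, 0, 0.15]
    - [0, 0, 0.15]
    - [0, 0, 0]
  rotation:
    - [0, 0, 0]
    - [0, 0, 0]
    - [0, 0, 0]
    - [0, 0, 0]
    - [0, 0, 0]
  grip: [255, 255, 255, 255, 255]

```text
clock: 22.65
tool_pos: [0.592, 0.2459, 0.0854]
ee_rot: [0.0, 0.999, -0.042, -0.001]
contact_force: [-0.3, -0.3, -1.4]
grip_width: 0.0373
```

Run:
```python
from h import *
st(); 
im=bot.read_camera("scene")[:,:,::-1]; cv2.imwrite("pics/s12.png",cv2.resize(im[230:420,320:510],None,fx=3.1,fy=3.1,interpolation=cv2.INTER_CUBIC))
```

```text
t 22.65 p [0.592  0.2459 0.0854] yaw -4.83 z [-1.4e-03 -7.0e-04 -1.0e+00] F [-0.3 -0.3 -1.4] w 0.0373
```

View pics/s12.png

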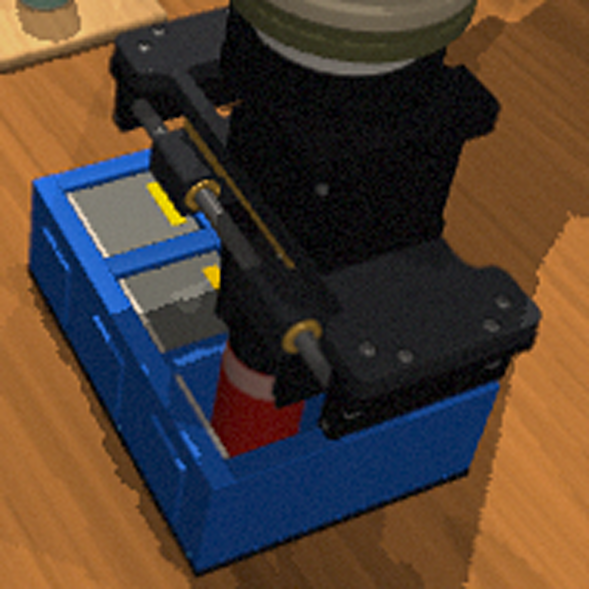

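The jar is inside the pocket without resistance, about 16 mm above the floor.

Emit:
move_arm:
  dp:
    - [0, 0, 0.1]
    - [0, 0, 0.1]
    - [0, 0, 0.08]
    - [0, 0, 0.05]
    - [0, 0, 0]
  rotation:
    - [0, 0, 0]
    - [0, 0, 0]
    - [0, 0, 0]
    - [0, 0, 0]
    - [0, 0, 0]
  grip: [255, 255, 255, 255, 255]

```text
clock: 23.2
tool_pos: [0.5923, 0.2461, 0.073]
ee_rot: [0.0, 0.999, -0.042, -0.0]
contact_force: [-0.6, -0.4, -0.4]
grip_width: 0.0375
```

Emit:
move_arm:
  dp:
    - [0, 0, 0.03]
    - [0, 0, 0.03]
    - [0, 0, 0]
  rotation:
    - [0, 0, 0]
    - [0, 0, 0]
    - [0, 0, 0]
  grip: [255, 255, 255]

```text
clock: 23.5
tool_pos: [0.5925, 0.2463, 0.0709]
ee_rot: [0.0, 0.999, -0.042, -0.0]
contact_force: [0.7, 0.5, -0.7]
grip_width: 0.0376
```

Emit:
move_arm:
  dp:
    - [0, 0, 0.03]
    - [0, 0, 0]
  rotation:
    - [0, 0, 0]
    - [0, 0, 0]
  grip: [255, 255]

```text
clock: 23.7
tool_pos: [0.5925, 0.2463, 0.0698]
ee_rot: [0.0, 0.999, -0.042, 0.0]
contact_force: [-0.1, 0.7, -0.3]
grip_width: 0.0375
```

Emit:
move_arm:
  dp:
    - [0, 0, 0.02]
    - [0, 0, 0]
  rotation:
    - [0, 0, 0]
    - [0, 0, 0]
  grip: [255, 255]

```text
clock: 23.9
tool_pos: [0.5928, 0.2464, 0.0697]
ee_rot: [-0.0, 0.999, -0.042, 0.0]
contact_force: [-1.3, -0.6, 5.1]
grip_width: 0.0373
```

It touches the floor, 5 N at TCP z 0.0697 against 0.0695 expected. I'll relieve the press and open part way.

Emit:
move_arm:
  dp:
    - [0, 0, -0.02]
    - [0, 0, 0]
    - [0, 0, 0]
    - [0, 0, 0]
    - [0, 0, 0]
    - [0, 0, 0]
  rotation:
    - [0, 0, 0]
    - [0, 0, 0]
    - [0, 0, 0]
    - [0, 0, 0]
    - [0, 0, 0]
    - [0, 0, 0]
  grip: [255, 90, 90, 90, 90, 90]

```text
clock: 24.5
tool_pos: [0.5925, 0.2462, 0.0698]
ee_rot: [0.0, 0.999, -0.042, 0.0]
contact_force: [-0.3, 0.6, -0.7]
grip_width: 0.0556
```

Emit:
move_arm:
  dp:
    - [0, 0, -0.3]
    - [0, 0, -0.8]
    - [0, 0, -0.9]
    - [0, 0, -0.9]
    - [0, 0, 0]
  rotation:
    - [0, 0, 0]
    - [0, 0, 0]
    - [0, 0, 0]
    - [0, 0, 0]
    - [0, 0, 0]
  grip: [90, 90, 90, 90, 0]

```text
clock: 25.0
tool_pos: [0.5944, 0.248, 0.1924]
ee_rot: [-0.002, 0.999, -0.042, 0.004]
contact_force: [0.4, 0.8, 0.5]
grip_width: 0.0595
```

Run:
```python
from h import *
st(); im=bot.read_camera("wrist"); cv2.imwrite("pics/w13.png",im[100:400,:,::-1]); 
im=bot.read_camera("scene")[:,:,::-1]; cv2.imwrite("pics/s13.png",cv2.resize(im[200:420,300:510],None,fx=2.8,fy=2.8,interpolation=cv2.INTER_CUBIC))
plan([.5078,-.1065,.16],-5,10)
```

```text
t 25.0 p [0.5944 0.248  0.1924] yaw -4.83 z [ 0.0079  0.0035 -1.    ] F [0.4 0.8 0.5] w 0.0595
dp [[-0.14, 0.9, 0.07], [-0.14, 0.9, 0.06], [-0.13, 0.89, 0.07], [-0.14, 0.9, 0.07], [-0.14, 0.9, 0.07], [-0.13, 0.9, 0.07], [-0.14, 0.89, 0.06], [-0.13, 0.9, 0.07], [-0.14, 0.9, 0.07], [-0.13, 0.9, 0.07]]
rot [-0.001, -0.002, 0.003] total [-0.009 -0.025  0.033]
```

View pics/s13.png

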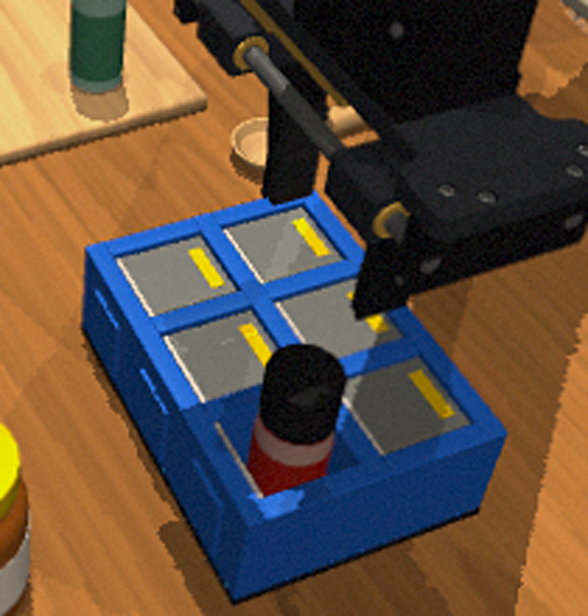

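View pics/w13.png

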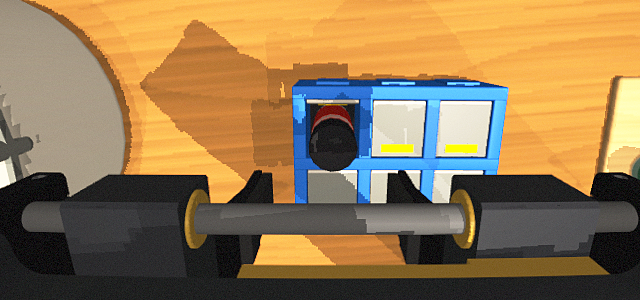

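Red stands upright in pocket5. Now the green jar.

Emit:
move_arm:
  dp:
    - [-0.14, 0.9, 0.07]
    - [-0.14, 0.9, 0.07]
    - [-0.14, 0.9, 0.07]
    - [-0.14, 0.9, 0.07]
    - [-0.14, 0.9, 0.07]
    - [-0.14, 0.9, 0.07]
    - [-0.13, 0.9, 0.07]
    - [-0.13, 0.9, 0.07]
    - [-0.13, 0.9, 0.07]
    - [-0.13, 0.9, 0.07]
  rotation:
    - [0, 0, 0.03]
    - [0, 0, 0]
    - [0, 0, 0]
    - [0, 0, 0]
    - [0, 0, 0]
    - [0, 0, 0]
    - [0, 0, 0]
    - [0, 0, 0]
    - [0, 0, 0]
    - [0, 0, 0]
  grip: [0, 0, 0, 0, 0, 0, 0, 0, 0, 0]

```text
clock: 26.1
tool_pos: [0.5058, -0.1091, 0.1569]
ee_rot: [-0.0, 0.999, -0.044, -0.001]
contact_force: [0.7, 0.1, 0.1]
grip_width: 0.087
```

Emit:
move_arm:
  dp:
    - [0, 0, 0]
    - [0, 0, 0]
  rotation:
    - [0, 0, 0]
    - [0, 0, 0]
  grip: [0, 0]

```text
clock: 26.3
tool_pos: [0.5063, -0.1082, 0.157]
ee_rot: [-0.0, 0.999, -0.044, -0.001]
contact_force: [0.8, 1.6, -0.2]
grip_width: 0.0873
```

Run:
```python
from h import *
st(); s=bot.get_state(); im=bot.read_camera("wrist"); cv2.imwrite("pics/w14.png",im[100:400,:,::-1]); 
print(proj("wrist",[[.5078,-.1065,.124]],s)-[0,100]); plan([.5078,-.1065,.0765],-5,1)
```

```text
t 26.3 p [ 0.5063 -0.1082  0.157 ] yaw -5.1 z [-1.5e-03  5.0e-04 -1.0e+00] F [ 0.8  1.6 -0.2] w 0.0873
[[326.55778617 161.50237737]]
dp [[0.03, -0.01, 2.02]]
rot [-0.007, 0.011, 0.005] total [-0.007  0.011  0.005]
```

View pics/w14.png

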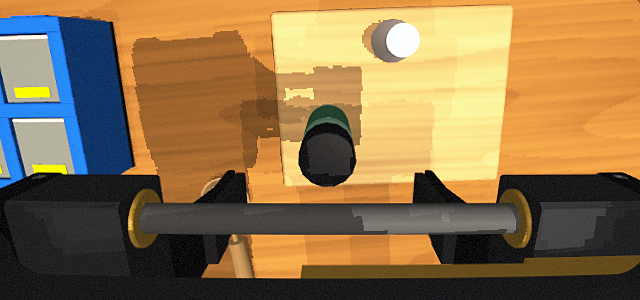

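The green lid is centred between the fingers and matches the prediction. I'll descend and grip.

Emit:
move_arm:
  dp:
    - [0.03, 0, 0.8]
    - [0, 0, 0.8]
    - [0, 0, 0.3]
    - [0, 0, 0.12]
    - [0, 0, 0]
    - [0, 0, 0]
  rotation:
    - [0, 0, 0]
    - [0, 0, 0]
    - [0, 0, 0]
    - [0, 0, 0]
    - [0, 0, 0]
    - [0, 0, 0]
  grip: [0, 0, 0, 0, 0, 0]

```text
clock: 26.95
tool_pos: [0.5092, -0.1076, 0.0783]
ee_rot: [0.0, 0.999, -0.043, 0.001]
contact_force: [0.5, -0.3, 0.6]
grip_width: 0.0871
```

Emit:
move_arm:
  dp:
    - [0, 0, 0]
    - [0, 0, 0]
    - [0, 0, 0]
    - [0, 0, 0]
    - [0, 0, 0]
    - [0, 0, 0]
    - [0, 0, 0]
    - [0, 0, 0]
    - [0, 0, 0]
  rotation:
    - [0, 0, 0]
    - [0, 0, 0]
    - [0, 0, 0]
    - [0, 0, 0]
    - [0, 0, 0]
    - [0, 0, 0]
    - [0, 0, 0]
    - [0, 0, 0]
    - [0, 0, 0]
  grip: [255, 255, 255, 255, 255, 255, 255, 255, 255]
  squeeze: 18

```text
clock: 27.85
tool_pos: [0.5083, -0.1077, 0.077]
ee_rot: [0.0, 0.999, -0.043, 0.0]
contact_force: [-0.1, -0.1, -0.8]
grip_width: 0.0377
```

Emit:
move_arm:
  dp:
    - [0, 0, -0.2]
    - [0, 0, -0.3]
    - [0, 0, -0.6]
    - [0, 0, -0.8]
    - [0, 0, -0.5]
    - [0, 0, 0]
  rotation:
    - [0, 0, 0]
    - [0, 0, 0]
    - [0, 0, 0]
    - [0, 0, 0]
    - [0, 0, 0]
    - [0, 0, 0]
  grip: [255, 255, 255, 255, 255, 255]

```text
clock: 28.45
tool_pos: [0.5101, -0.1079, 0.1769]
ee_rot: [0.001, 0.999, -0.043, 0.003]
contact_force: [0.4, -0.0, -1.1]
grip_width: 0.0375
```

Run:
```python
from h import *
st(); 
im=bot.read_camera("scene")[:,:,::-1]; cv2.imwrite("pics/s15.png",cv2.resize(im[80:280,240:440],None,fx=3,fy=3,interpolation=cv2.INTER_CUBIC))
# pocket0 centre, -3.0 local x
c=np.array([.5572,.1886]); a=np.radians(-4.95); ex=np.array([np.cos(a),np.sin(a)]); ey=np.array([-ex[1],ex[0]])
t=c-.033*ex-.06*ey-.0025*ex; print(t); plan([*t,.17],-4.95,8)
```

```text
t 28.45 p [ 0.5101 -0.1079  0.1769] yaw -4.98 z [ 0.0055 -0.0019 -1.    ] F [ 0.4 -0.  -1.1] w 0.0375
[0.51665522 0.13188694]
dp [[-0.04, -0.75, 0.01], [-0.04, -0.75, 0.02], [-0.05, -0.75, 0.01], [-0.04, -0.74, 0.02], [-0.04, -0.75, 0.01], [-0.04, -0.75, 0.02], [-0.04, -0.75, 0.01], [-0.04, -0.75, 0.02]]
rot [0.002, -0.005, -0.001] total [ 0.012 -0.036 -0.008]
```

View pics/s15.png

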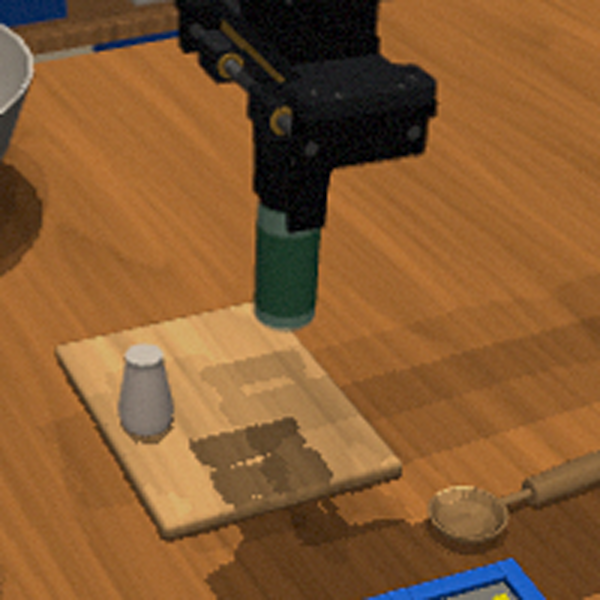

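Green is lifted upright. I'll carry it to pocket0.

Emit:
move_arm:
  dp:
    - [-0.04, -0.5, 0]
    - [-0.04, -0.75, 0]
    - [-0.04, -0.8, 0]
    - [-0.04, -0.8, 0]
    - [-0.04, -0.8, 0]
    - [-0.04, -0.8, 0]
    - [-0.04, -0.75, 0]
    - [-0.04, -0.5, 0]
    - [-0.03, -0.3, 0]
    - [0, 0, 0]
  rotation:
    - [0, 0, 0]
    - [0, 0, 0]
    - [0, 0, 0]
    - [0, 0, 0]
    - [0, 0, 0]
    - [0, 0, 0]
    - [0, 0, 0]
    - [0, 0, 0]
    - [0, 0, 0]
    - [0, 0, 0]
  grip: [255, 255, 255, 255, 255, 255, 255, 255, 255, 255]

```text
clock: 29.5
tool_pos: [0.5145, 0.1339, 0.1725]
ee_rot: [-0.0, 0.999, -0.042, -0.001]
contact_force: [0.5, -0.7, -1.1]
grip_width: 0.0377
```

Emit:
move_arm:
  dp:
    - [0, 0, 0]
    - [0, 0, 0]
  rotation:
    - [0, 0, 0]
    - [0, 0, 0]
  grip: [255, 255]

```text
clock: 29.7
tool_pos: [0.5154, 0.1309, 0.1728]
ee_rot: [0.0, 0.999, -0.044, -0.0]
contact_force: [-0.0, -1.1, -1.0]
grip_width: 0.0378
```

Run:
```python
from h import *
st(); s=bot.get_state(); im=bot.read_camera("wrist"); cv2.imwrite("pics/w16.png",im[:,:,::-1]); 
im=bot.read_camera("scene")[:,:,::-1]; cv2.imwrite("pics/s16.png",cv2.resize(im[200:420,300:510],None,fx=2.8,fy=2.8,interpolation=cv2.INTER_CUBIC))
im=cv2.imread("pics/w16.png"); hsv=cv2.cvtColor(im,cv2.COLOR_BGR2HSV)
ye=cv2.inRange(hsv,(22,150,150),(34,255,255)); ye[280:]=0
n,l,stt,c=cv2.connectedComponentsWithStats(ye)
for j in range(1,n):
    if stt[j,4]>60: print(stt[j],c[j].round(1),plane("wrist",[c[j]],.065,s).round(4))
p,R=tool(s); print('base',proj("wrist",p+R.apply([[0,0,.065],[.019,0,.065]]),s))
plan([.5167,.1319,.14],-4.95,1)
```

```text
t 29.7 p [0.5154 0.1309 0.1728] yaw -5.1 z [-3.e-04 -7.e-04 -1.e+00] F [-0.  -1.1 -1. ] w 0.0378
[236 169  37  10 362] [254.1 173.4] [[0.5725 0.1878 0.065 ]]
[309 169  37  10 348] [327.2 173.3] [[0.5672 0.1281 0.065 ]]
[173 246  35   9 299] [190.3 250.1] [[0.5122 0.2534 0.065 ]]
[241 246  36   9 312] [258.7 250. ] [[0.5069 0.1934 0.065 ]]
base [[329.40910009 249.06429736]
 [329.40870212 223.87796961]]
dp [[0.03, -0.02, 0.82]]
rot [0.006, -0.001, -0.028] total [ 0.006 -0.001 -0.028]
```

View pics/w16.png

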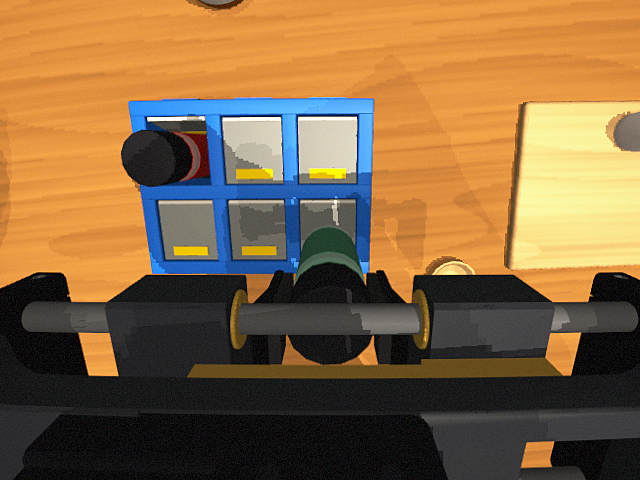

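View pics/s16.png

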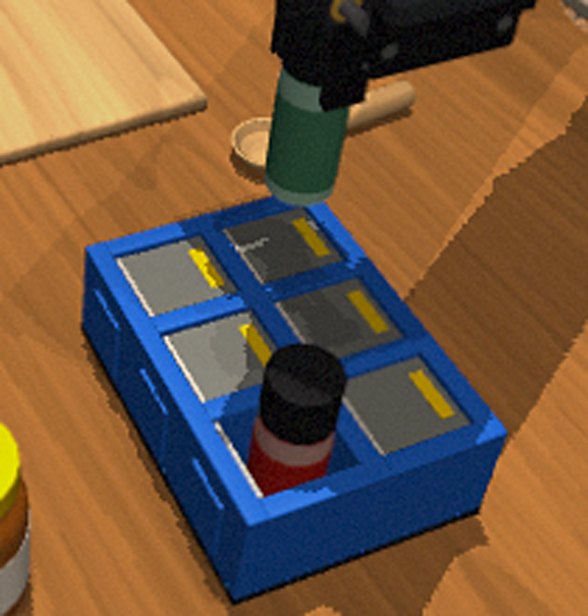

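The views agree: the stripes place pocket0 within 1 mm of the plan. I'll align and lower to just above the rim, then slowly through the flap.

Emit:
move_arm:
  dp:
    - [0.04, -0.02, 0.2]
    - [0, 0, 0.4]
    - [0, 0, 0.15]
    - [0, 0, 0.07]
    - [0, 0, 0]
    - [0, 0, 0]
  rotation:
    - [0, 0, -0.03]
    - [0, 0, 0]
    - [0, 0, 0]
    - [0, 0, 0]
    - [0, 0, 0]
    - [0, 0, 0]
  grip: [255, 255, 255, 255, 255, 255]

```text
clock: 30.4
tool_pos: [0.517, 0.1333, 0.1405]
ee_rot: [-0.0, 0.999, -0.042, 0.0]
contact_force: [0.3, -0.6, -1.0]
grip_width: 0.0379
```

Run:
```python
from h import *
st(); im=bot.read_camera("wrist"); cv2.imwrite("pics/w17.png",im[100:400,:,::-1]); 
plan([.517,.1320,.14],-4.95,1)
```

```text
t 30.4 p [0.517  0.1333 0.1405] yaw -4.83 z [ 3.e-04  2.e-04 -1.e+00] F [ 0.3 -0.6 -1. ] w 0.0379
dp [[0.0, 0.03, 0.01]]
rot [-0.002, -0.007, 0.024] total [-0.002 -0.007  0.024]
```

View pics/w17.png

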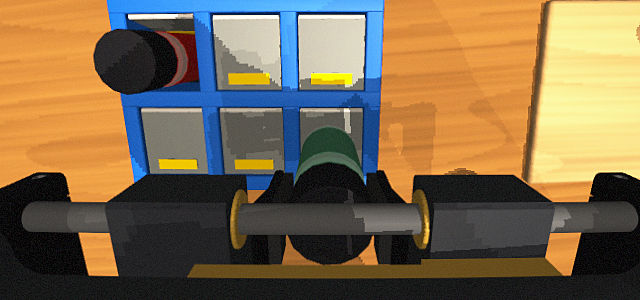

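Well aligned: the jar column at about 331 against the pocket's 300–364. Lowering.

Emit:
move_arm:
  dp:
    - [0, 0.03, 0.1]
    - [0, 0, 0.1]
    - [0, 0, 0.15]
    - [0, 0, 0.15]
    - [0, 0, 0.15]
    - [0, 0, 0.1]
    - [0, 0, 0]
  rotation:
    - [0, 0, 0.02]
    - [0, 0, 0]
    - [0, 0, 0]
    - [0, 0, 0]
    - [0, 0, 0]
    - [0, 0, 0]
    - [0, 0, 0]
  grip: [255, 255, 255, 255, 255, 255, 255]

```text
clock: 31.15
tool_pos: [0.5162, 0.1319, 0.1094]
ee_rot: [0.0, 0.999, -0.043, -0.001]
contact_force: [-0.5, 0.4, -2.1]
grip_width: 0.0375
```

Emit:
move_arm:
  dp:
    - [0, 0, 0.15]
    - [0, 0, 0.15]
    - [0, 0, 0.15]
    - [0, 0, 0.15]
    - [0, 0, 0]
  rotation:
    - [0, 0, 0]
    - [0, 0, 0]
    - [0, 0, 0]
    - [0, 0, 0]
    - [0, 0, 0]
  grip: [255, 255, 255, 255, 255]

```text
clock: 31.65
tool_pos: [0.5162, 0.1318, 0.0852]
ee_rot: [0.0, 0.999, -0.043, -0.001]
contact_force: [-0.8, -0.5, -1.5]
grip_width: 0.0372
```

Emit:
move_arm:
  dp:
    - [0, 0, 0.1]
    - [0, 0, 0.1]
    - [0, 0, 0.05]
    - [0, 0, 0.03]
    - [0, 0, 0]
  rotation:
    - [0, 0, 0]
    - [0, 0, 0]
    - [0, 0, 0]
    - [0, 0, 0]
    - [0, 0, 0]
  grip: [255, 255, 255, 255, 255]

```text
clock: 32.15
tool_pos: [0.5167, 0.1319, 0.0749]
ee_rot: [0.0, 0.999, -0.043, -0.0]
contact_force: [-0.9, 0.4, -2.3]
grip_width: 0.0373
```

Emit:
move_arm:
  dp:
    - [0, 0, 0.05]
    - [0, 0, 0.03]
    - [0, 0, 0]
  rotation:
    - [0, 0, 0]
    - [0, 0, 0]
    - [0, 0, 0]
  grip: [255, 255, 255]

```text
clock: 32.45
tool_pos: [0.5167, 0.132, 0.0717]
ee_rot: [0.0, 0.999, -0.043, -0.0]
contact_force: [-0.9, -0.5, -2.3]
grip_width: 0.0371
```

Emit:
move_arm:
  dp:
    - [0, 0, 0.03]
    - [0, 0, 0]
  rotation:
    - [0, 0, 0]
    - [0, 0, 0]
  grip: [255, 255]

```text
clock: 32.65
tool_pos: [0.5167, 0.132, 0.0705]
ee_rot: [0.0, 0.999, -0.043, -0.0]
contact_force: [-1.3, -0.4, -1.0]
grip_width: 0.0374
```

Emit:
move_arm:
  dp:
    - [0, 0, 0.02]
    - [0, 0, 0]
  rotation:
    - [0, 0, 0]
    - [0, 0, 0]
  grip: [255, 255]

```text
clock: 32.85
tool_pos: [0.5169, 0.132, 0.07]
ee_rot: [0.0, 0.999, -0.043, 0.0]
contact_force: [-1.5, -0.5, 0.5]
grip_width: 0.0376
```

Emit:
move_arm:
  dp:
    - [0, 0, 0.02]
    - [0, 0, 0]
  rotation:
    - [0, 0, 0]
    - [0, 0, 0]
  grip: [255, 255]

```text
clock: 33.05
tool_pos: [0.5174, 0.1322, 0.0699]
ee_rot: [-0.0, 0.999, -0.043, 0.001]
contact_force: [-2.9, 0.2, 7.3]
grip_width: 0.0374
```

Floor contact at z 0.070, as expected. I'll relieve it, release and retreat.

Emit:
move_arm:
  dp:
    - [0, 0, -0.02]
    - [0, 0, 0]
    - [0, 0, 0]
    - [0, 0, 0]
    - [0, 0, 0]
    - [0, 0, 0]
  rotation:
    - [0, 0, 0]
    - [0, 0, 0]
    - [0, 0, 0]
    - [0, 0, 0]
    - [0, 0, 0]
    - [0, 0, 0]
  grip: [255, 90, 90, 90, 90, 90]

```text
clock: 33.65
tool_pos: [0.5168, 0.132, 0.0698]
ee_rot: [0.0, 0.999, -0.043, 0.0]
contact_force: [-0.1, 0.2, -0.0]
grip_width: 0.0558
```

Emit:
move_arm:
  dp:
    - [0, 0, -0.3]
    - [0, 0, -0.8]
    - [0, 0, -0.9]
    - [0, 0, -0.9]
    - [0, 0, -0.6]
    - [-1, 0, 0]
    - [-1, 0, 0]
    - [0, 0, 0]
    - [0, 0, 0]
    - [0, 0, 0]
  rotation:
    - [0, 0, 0]
    - [0, 0, 0]
    - [0, 0, 0]
    - [0, 0, 0]
    - [0, 0, 0]
    - [0, 0, 0]
    - [0, 0, 0]
    - [0, 0, 0]
    - [0, 0, 0]
    - [0, 0, 0]
  grip: [90, 90, 90, 90, 90, 90, 90, 90, 90, 90]

```text
clock: 34.65
tool_pos: [0.4378, 0.1387, 0.2104]
ee_rot: [-0.0, 0.999, -0.043, 0.0]
contact_force: [0.3, 0.2, -0.3]
grip_width: 0.0563
```

Run:
```python
from h import *
st(); s=bot.get_state(); im=bot.read_camera("wrist"); cv2.imwrite("pics/w19.png",im[:,:,::-1]); 
im=bot.read_camera("scene")[:,:,::-1]; cv2.imwrite("pics/s19.png",im); cv2.imwrite("pics/s19c.png",cv2.resize(im[230:420,320:490],None,fx=3.1,fy=3.1,interpolation=cv2.INTER_CUBIC))
c=np.array([.5572,.1886]); a=np.radians(-4.95); ex=np.array([np.cos(a),np.sin(a)]); ey=np.array([-ex[1],ex[0]])
for nm,sx,sy in(("p0",-1,-1),("p5",1,1)):
    q=c+sx*.033*ex+sy*.06*ey-.003*ex; print(nm,"lid top predicted scene",proj("scene",[[*q,.117]]).round(1),"wrist",proj("wrist",[[*q,.117]],s).round(1))
```

```text
t 34.65 p [0.4378 0.1387 0.2104] yaw -4.96 z [ 9.e-04  2.e-04 -1.e+00] F [ 0.3  0.2 -0.3] w 0.0563
p0 lid top predicted scene [[406.1 261.9]] wrist [[329.4 139.1]]
p5 lid top predicted scene [[408.1 332.7]] wrist [[163.4  45.9]]
```

View pics/s19.png

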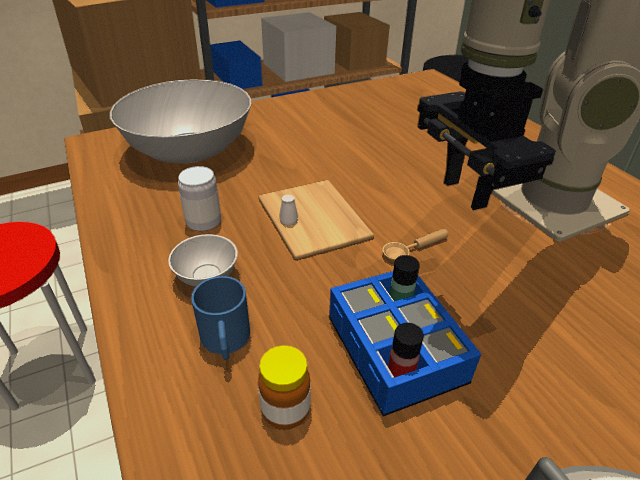

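View pics/s19c.png

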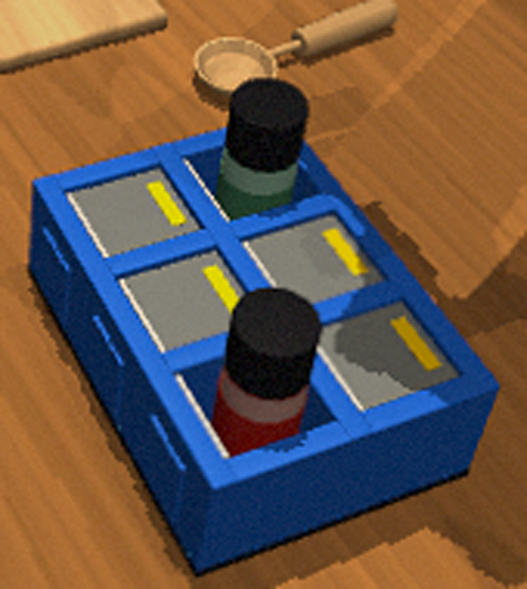

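View pics/w19.png

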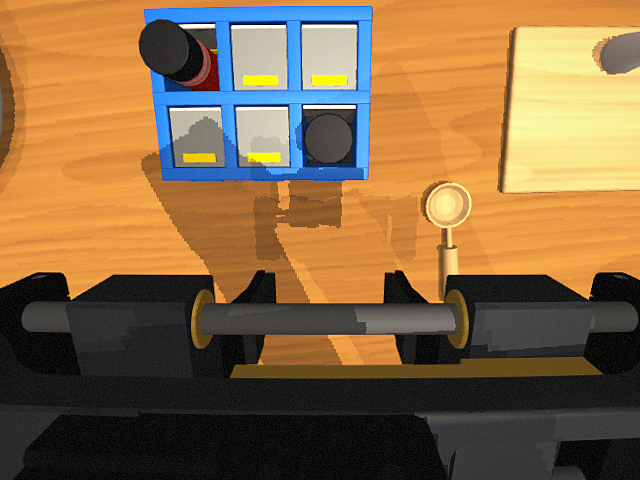

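The green lid top is at (406,263) and the red one at (409,334) in the scene view. Predictions for jars standing on the floor were (406,262) and (408,333). The other things look unmoved. Handing in.

```bash
python3 -c "
from h import *
st(); print(bot.finish_job())"
```

```text
t 34.75 p [0.4377 0.1389 0.2099] yaw -4.95 z [-3.e-04  1.e-03 -1.e+00] F [ 1.   0.7 -0.1] w 0.0565
the job is handed in; nothing more can be done
None
```

Both jars are in the caddy: red in pocket5 and green in pocket0, each upright on the pocket floor. I handed the job in at 34.75 s with the gripper clear of everything.

**Finding the empty pockets:** Pockets 1, 2, 3 and 4 stopped hard at about 12–20 N. Pockets 0 and 5 kept giving way with no force beyond noise, at least 8 mm past where the others stopped.

**Placing:** Each jar was lowered until it touched the floor, with 5 N for red and 7 N for green. Contact came within 0.2 mm of the height worked out from where I had gripped it. I then eased off the press before opening the fingers.

**Last checks:** In the final scene picture both lid tops are within about 1 px of where jars standing on the floor should be. Comparing pictures by eye, the other things look where they were at the start.

**Disagreement:** The fingertips did not match the tool description. Both the cameras and the first real contact put them about 10–12 mm behind the reported TCP, not 22 mm ahead of it. My first presses therefore stopped above the flaps and wrongly read pockets 0 and 1 as empty. I saw this in the scene camera, threw out those readings, and pressed all six flaps again at the right height.

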